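Put away the washed mincer set

TASK

The mincer's washed parts stand mixed in the draining rack: lay the two round hole plates flat in the wide shallow tray and the cross knife in the small deep tub, laying them in rather than dropping them. Then put the tub's lid on and push it down until both spring clips have snapped over its ends, so that the sharp knife is shut in. Leave the other things on the table where they are.

Things in the scene. Friction and masses are not known exactly. Their poses are not given: they have to be found in the camera images.
- rack: Fixed wire draining rack, 245 mm long (its y), 95 mm deep, three places at y = -76, 0, 76 mm. Parts in it lean 25 degrees from upright towards its +x: in its frame the slope line runs up along (0.423, 0, 0.906), the flat faces look along (-0.906, 0, 0.423). Origin on the table, under the middle of the ledge.
- rack_ledge (a point): Middle of the rack's ledge on which the parts stand, 30 mm above the table. 4 mm wires hold each part, 13 mm apart front to back, 34 mm tall in front (-x), 48 mm behind, 22 mm to either side of the middle of its place: the middle 40 mm of both faces is free for fingers.
- plate_fine: Mincer hole plate with many fine holes: round steel disc, 70 mm diameter, 10 mm thick, about 0.22 kg. Origin at its centre, z its axis (normal to its flat faces). At the start it stands on edge in a place of the rack, leaning with it: its z points 25 degrees above level, away from the lean (rack -x), its own x up the slope.
- plate_coarse: Mincer hole plate with large holes: round steel disc, 70 mm diameter, 10 mm thick, about 0.22 kg. Origin at its centre, z its axis (normal to its flat faces). At the start it stands on edge in a place of the rack, leaning with it: its z points 25 degrees above level, away from the lean (rack -x), its own x up the slope.
- knife: Mincer cross knife: four square-ended steel arms along its x and y, 68 mm tip to tip, arms 14 mm wide, 10 mm thick, about 0.15 kg. Origin at its centre, z its axis (normal to its flat faces). At the start it stands on edge in a place of the rack, leaning with it: its z points 25 degrees above level, away from the lean (rack -x), its own x up the slope.
- tray: Fixed shallow stainless tray, 236 mm along its x, 256 mm along its y, 42 mm high, open on top; inner floor about 170 x 185 mm, 2 to 6 mm above the table. Origin at the centre of its underside. The hole plates go here.
- tub: Fixed small deep stainless tub, open on top: 110 mm along its x, 90 mm along its y, rim 45 mm high, walls and floor 3 mm. Origin at the centre of its underside. The knife goes here. At the middle of each x end stands a sprung clip 34 mm wide: flared tip 62 mm up and 62 mm from the centre, inward knee 52 mm up and 54 mm from the centre.
- lid: Loose steel push-on lid, 0.25 kg: 112 mm along its x, 92 mm along its y, 4 mm thick; origin: centre of the plate's underside. A frame 96 x 78 mm, 16 mm deep, under it drops inside the tub with 3 mm play. Fits either way round, x along the tub's x. It first stops on the clips, origin 57 mm up; pushed with 5 to 12 N at each end in turn (or 20 N mid-lid) it snaps home, origin 45 mm up.
- lid_handle (a point): Middle of the lid's handle, a 10 mm round bar along the lid's y, 60 mm long, its centre 30 mm above the lid's origin (26 mm above the plate).
- lid_end_a (a point): Point on the lid's top, 45 mm from its centre towards its +x end, for pressing; 4 mm above the origin.
- lid_end_b (a point): Point on the lid's top, 45 mm from its centre towards its -x end, for pressing; 4 mm above the origin.
- bench_scraper: Bystander: bench scraper with a cylindrical handle, 90 x 112 mm, loose on the table.
- scale_weight: Bystander: small brass scale weight with a knob, 33 mm across, 36 mm tall, loose on the table between lid and rack.

How it is judged:
By the outcome, as a careful person would: the job done as asked, in the order asked, and still so for the second after the job is handed in, with the robot touching nothing.
It also fails if it takes over 72 s, if anything falls off the work surface, if the arm or the gripper's body presses on something with over 40 N, if the wrist force passes 120 N, or if a joint passes its speed limit or range.

ROBOT

A 6-joint arm with a two-finger parallel gripper is mounted at the origin on the work surface; the furniture and walls round the work are solid. World frame = base frame: x ahead of the robot, y to its left, z up, the work surface at z = 0. Lengths are in m, angles in rad, forces in N, time in s.
With the tool pointing down it reaches from about 0.375 to 0.925 m from the base axis. Payload 5.7 kg.
Tool frame: the origin (TCP) lies midway between the tips of the shut fingers; the grasp point (between the pads) lies 19 mm behind it; z points along the fingers, y is the line along which they close (so a half turn about z gives the same grasp; the last joint's range is limited). The gripper opens to 85 mm and grips with 20 to 120 N. Pads are 22 mm wide; open, the fingers measure 114 mm over their backs; the gripper's body (76 mm by 85 mm) begins 54 mm behind the grasp point. The pads swing forward as they close: fully open they stand 13 mm farther back than shut.
Start: joints at [1.16, 0.359, 1.51, -0, 1.272, -0.115], TCP at [0.175, 0.574, 0.231] pointing down, gripper open.
Joint ranges: [-2.97, 2.97], [-1.01, 2.36], [0.21, 2.38], [-0.96, 4.11], [0.2, 2.71], [-2.98, 2.98]. Speed limits (rad/s): [2.39, 2.39, 3.14, 3.14, 3.14, 3.14].

INTERFACE

Orientations are given as a rotation vector (axis times angle).
In Python, from workcell import r, optics, nets gives the robot as it stands.
- The arm moves only by the shell command python3 -m creep 'ROWS' [OPENING] [FORCE]. ROWS is JSON, a list of rows, each a list of 4 numbers: the shift along the tool's x, y, z in mm, then the turn about the tool's z in rad. A call has 1 to 5 rows; each row shifts and turns the commanded pose from where the row before left it, along the tool's axes as they then stand; what a row does not reach is not made up. A row lasts 1/10 s, in which the tool goes at most 50 mm and 8.59 degrees, less where a joint would pass 70% of its speed; a pose out of reach is approached as far as the arm can. A call is refused whole if a number of a shift passes 50 or a number of a turn 0.15, either way. A call with a gripper value outside its range is refused whole. OPENING is the finger opening in mm, from 0 to 85.4, set as the call begins (- or left out, the last holds). The fingers move at their own pace and stop on an object; FORCE is the grip in N (left out, the last holds). Time passes only in rows, so rows that do not move let the fingers close. It gives the time, the measured TCP pose, the force, the opening and the grip force at its end, in the units of the state.
- r.observe(): the state, without advancing time (a new reading comes with each control period).
- optics.snapshot(name): name is "scene" or "top"; returns the picture (480x640x3 uint8, red, green, blue); there is no depth.
- optics.get_calibration(name): a dict with "camera_matrix" (3x3 intrinsics, pixels), "rvec" (rotation vector, rad) and "tvec" (3), from world to camera coordinates, as OpenCV has them. Camera axes: x right, y down, z forward; pixel columns grow to the right and rows downward; lengths in m; the calibration is good to about 2 mm. A picture is of the moment at which its call begins. get_calibration takes no time and is no camera call.
- r.finish_job(): hands the job in; it is judged then, once.
Trained networks look in the newest picture that a camera, given by its name, has taken for a name from the list of things; names that differ only in an ending like _2 or _b are one class to them, and where a whole thing is asked for, a point or a joint stands for the part that bears it (a point fixed in the world has none). Each returns a list of dicts, best first, with "confidence" (0 to 1); they miss things now and then, are a little off and sometimes report something else, mostly with a low value. They report only what shows in the picture. A call takes as long as a camera call.
- nets.boxes_of(camera, query): "location" ([x, y, z] in m, in the coordinates of the camera as it stood for that picture, good to about 4 mm: the middle of the surface that is visible of it).
- nets.mark_of(camera, query): "location" ([x, y, z] in m, in the coordinates of the camera as it stood for that picture, good to about 4 mm: a listed point, or the origin of a listed thing).
The state is a dict: "time_s": time; "joints": joint angles; "dq": joint speeds; "tau": joint torques, N m; "tcp_pos": TCP position; "tcp_rot": TCP orientation; "contact_force": force on the tool from outside, world axes, zero at the start; "wrist_torque": the same for the moment, N m; "width": finger opening in m; "finger_force": force on a finger pad.
Only numpy, scipy, OpenCV 4.12 (cv2) and the standard library are available. Lean on these libraries where they do the work, as an engineer would, in place of code of your own. Each camera call takes 0.05 s, during which the arm holds its last target. There are 200 camera calls.

## Working session

There is one attempt and no reset: what is moved stays moved. The work goes in short steps, Python scripts to look and compute and a shell command to move; the robot and the scene stay as the last step left them, time stands still between calls to the robot, and variables do not carry over. Pictures are saved under pics/ and viewed, at most 10 in all, crops included, and the job is handed in when it is done.

```bash
ls; mkdir -p pics; cat > h.py <<'E'
import numpy as np, cv2
from scipy.spatial.transform import Rotation as R
from workcell import r, optics, nets
def w(cam,p):
    c=optics.get_calibration(cam); M=cv2.Rodrigues(np.array(c["rvec"],float))[0]
    return M.T@(np.array(p)-np.array(c["tvec"]).ravel())
def px(cam,p):
    c=optics.get_calibration(cam)
    return cv2.projectPoints(np.array([p],float),np.array(c["rvec"],float),np.array(c["tvec"],float),np.array(c["camera_matrix"],float),None)[0].ravel()
def snap(cam,fn): 
    im=optics.snapshot(cam); cv2.imwrite("pics/"+fn,im[:,:,::-1]); return im
def marks(cam,names,n=2):
    for q in names:
        for d in nets.mark_of(cam,q)[:n]:
            p=w(cam,d["location"]); print(cam,q,round(d["confidence"],2),np.round(p*1000),np.round(px(cam,p)))
E
python3 - <<'E'
from h import *
o=r.observe(); print({k:np.round(v,3) for k,v in o.items()}); print(R.from_rotvec(o["tcp_rot"]).as_matrix().round(3))
for c in("top","scene"):
    snap(c,c+"0.png")
    marks(c,["rack","rack_ledge","plate_fine","plate_coarse","knife","tray","tub","lid","lid_handle","lid_end_a","lid_end_b","bench_scraper","scale_weight"])
E
```

```text
pics
{'time_s': np.float64(0.0), 'joints': array([ 1.16 ,  0.359,  1.511,  0.   ,  1.272, -0.115]), 'dq': array([ 0.002, -0.001, -0.   ,  0.003, -0.001, -0.001]), 'tau': array([-0.0000e+00, -5.2763e+01, -2.7863e+01, -0.0000e+00,  1.3000e-02,
        0.0000e+00]), 'tcp_pos': array([0.175, 0.573, 0.23 ]), 'tcp_rot': array([-4.630e-01, -3.107e+00,  3.000e-03]), 'contact_force': array([0.439, 0.821, 0.366]), 'wrist_torque': array([-0.029, -0.002,  0.038]), 'finger_force': np.float64(0.0), 'width': np.float64(0.085)}
[[-0.957  0.292 -0.001]
 [ 0.292  0.957 -0.002]
 [ 0.    -0.002 -1.   ]]
top rack 0.68 [647.  41.   0.] [309. 199.]
top rack_ledge 0.75 [644.  48.  34.] [305. 197.]
top plate_fine 0.8 [664.  45.  61.] [306. 185.]
top plate_fine 0.58 [483.   3.  20.] [328. 275.]
top plate_coarse 0.62 [648.  42.  -3.] [308. 199.]
top plate_coarse 0.59 [676. -32.  64.] [344. 178.]
top knife 0.55 [651. 121.  59.] [269. 192.]
top tray 0.64 [ 422. -304.    3.] [474. 301.]
top tub 0.6 [422. 283.   0.] [195. 306.]
top lid 0.6 [439.   2.  14.] [329. 296.]
top lid_handle 0.68 [441.  -0.  43.] [330. 295
[... 492 characters left out ...]
8.]
scene plate_coarse 0.85 [673. -36.  59.] [381. 248.]
scene knife 0.75 [648. 118.  60.] [354. 207.]
scene tray 0.86 [ 420. -306.   -3.] [278. 387.]
scene tub 0.91 [421. 285.  -0.] [252. 198.]
scene lid 0.83 [436.  -1.  14.] [269. 267.]
scene lid_handle 0.71 [437.  -2.  15.] [270. 267.]
scene lid_handle 0.68 [438.  -3.  48.] [269. 256.]
scene lid_end_a 0.96 [397.  -1.  22.] [251. 267.]
scene lid_end_a 0.72 [480.  -2.  19.] [289. 263.]
scene lid_end_b 0.96 [397.  -1.  22.] [251. 267.]
scene lid_end_b 0.72 [480.  -2.  19.] [289. 263.]
scene bench_scraper 0.61 [673. 324.  -2.] [346. 180.]
scene scale_weight 0.54 [563. -76.  -3.] [333. 289.]
scene scale_weight 0.47 [643.  43.  -1.] [358. 248.]
```

View pics/top0.png

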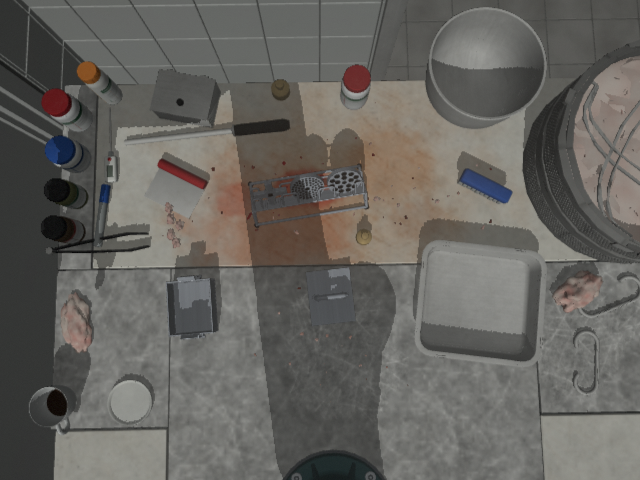

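View pics/scene0.png

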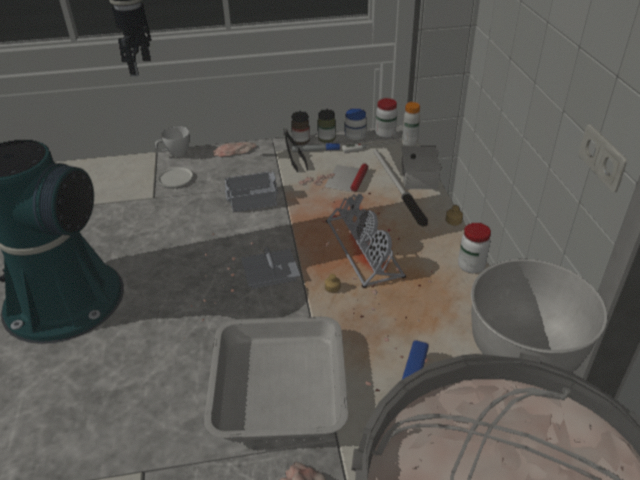

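The top view shows the rack at about (308,195), with the knife at (269,192), the fine plate at (306,185) and the coarse plate at (344,180). The lid is at (330,296), the tub at (193,305) and the tray at (480,303). The scene view agrees with this: knife at (354,207), fine plate at (367,226), coarse plate at (381,248).

Next I'll refine the poses and look at enlarged crops for the yaw angles.

```bash
python3 - <<'E'
from h import *
im=snap("top","top1.png")
for k in range(1): marks("top",["knife","plate_fine","plate_coarse","rack_ledge","tub","tray","lid","lid_handle"],2)
snap("scene","scene1.png")
marks("scene",["knife","plate_fine","plate_coarse","rack_ledge","tub","tray","lid","lid_handle"],1)
b=im[:,:,::-1]
def crop(x,y,ww,hh,W,H): return cv2.convertScaleAbs(cv2.resize(b[y:y+hh,x:x+ww],(W,H),interpolation=cv2.INTER_CUBIC),alpha=1.5)
# rack 140x75 at x240,y155 ; tub 70x80; lid 70x80; 
a=crop(240,160,133,70,800,420*800//800)
c=np.hstack([crop(160,265,67,45*67//67,1,1)])
cv2.imwrite("pics/c1.png",np.vstack([crop(240,162,160,48,800,240),np.hstack([crop(158,268,80,72,400,360),crop(290,258,80,72,400,360)])]))
E
```

```text
top knife 0.94 [650. 119.  57.] [270. 193.]
top knife 0.67 [649.  42.  -1.] [308. 198.]
top plate_fine 0.64 [662.  44.  62.] [307. 186.]
top plate_coarse 0.85 [673. -27.  64.] [342. 180.]
top plate_coarse 0.47 [642.  43.  34.] [308. 198.]
top rack_ledge 0.97 [643.  45.  34.] [307. 198.]
top tub 0.74 [421. 283.  -2.] [196. 307.]
top tray 0.68 [ 421. -304.    1.] [474. 302.]
top lid 0.9 [438.   3.  13.] [328. 297.]
top lid_handle 0.65 [444.   1.  44.] [330. 294.]
top lid_handle 0.23 [396.  -7.  13.] [334. 317.]
scene knife 0.8 [650. 118.  59.] [355. 207.]
scene plate_fine 0.81 [661.  44.  62.] [367. 225.]
scene plate_coarse 0.93 [675. -34.  60.] [381. 247.]
scene rack_ledge 0.59 [645.  39.  30.] [360. 239.]
scene tub 0.88 [420. 286.  -4.] [252. 199.]
scene tray 0.56 [ 420. -307.    2.] [278. 386.]
scene lid 0.97 [437.  -0.  12.] [270. 268.]
scene lid_handle 0.75 [487.   2.  18.] [292. 262.]
```

View pics/c1.png

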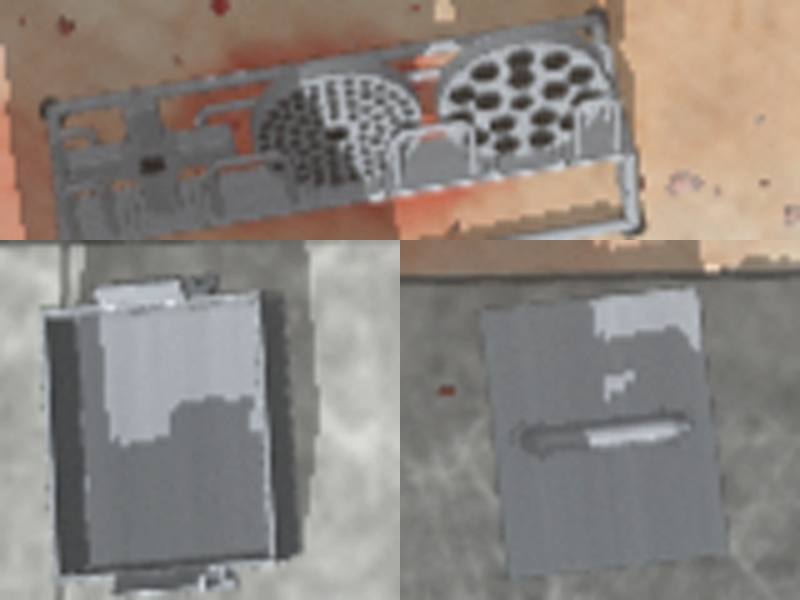

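The crop shows the rack and its three parts, with the free middles of each place facing the fingers. Tub rim corners in the crop are at about (45,312), (258,295), (272,555) and (60,575). Lid corners are at (485,310), (700,288), (728,552) and (512,575). I'll turn these into world poses.

```bash
cat >> h.py <<'E'
def ray(cam,u,v,z):
    c=optics.get_calibration(cam); M=cv2.Rodrigues(np.array(c["rvec"],float))[0]; t=np.array(c["tvec"]).ravel()
    d=M.T@np.linalg.inv(np.array(c["camera_matrix"]))@[u,v,1]; o=-M.T@t
    return o+d*(z-o[2])/d[2]
def go(x,y,z,ang=None):
    "print delta in tool axes (mm) and turn (rad) to reach world target (mm), y-axis angle ang (deg)"
    o=r.observe(); T=R.from_rotvec(o["tcp_rot"]).as_matrix(); p=np.array(o["tcp_pos"])*1000
    a=np.degrees(np.arctan2(T[1,1],T[0,1])); f=0
    if ang is not None: f=-((ang-a+180)%360-180)
    d=np.array([x,y,z])-p
    print("t",round(o["time_s"],2),"p",p.round(1),"yang",a.round(1),"tool d",(T.T@d).round(1),"turn",round(np.radians(f),3),"F",np.round(o["contact_force"],1),"w",round(o["width"]*1000,1),"q6",round(o["joints"][5],2))
    if ang is not None:
        b=np.radians(ang); X=np.array([-np.sin(b),np.cos(b),0]);Y=np.array([np.cos(b),np.sin(b),0])
        print("  after turn: d",np.round([d@X,d@Y,-d[2]],1))
E
python3 - <<'E'
from h import *
def q(pts,x0,y0,z):
    P=np.array([ray("top",x0+(u)/5,y0+(v-240)/5,z)*1000 for u,v in pts]); print(P[:,:2].round(0).tolist(),P.mean(0).round(1))
    for i,j in((0,1),(3,2),(3,0),(2,1)): d=P[j]-P[i]; print(np.hypot(*d[:2]).round(0),np.degrees(np.arctan2(d[1],d[0])).round(1))
print("tub");q([(45,312),(258,295),(272,555),(60,575)],158,268,.045)
print("lid");q([(85,310),(300,288),(328,552),(112,575)],290,258,.020)
# rack fit
k=np.array([[650,118.7],[661.7,44],[674.5,-33]]); m=k.mean(0); d=k[0]-k[2]; print(m,np.degrees(np.arctan2(-d[0],d[1])),np.hypot(*d))
go(0,0,0,9)
E
```

```text
tub
[[472.0, 329.0], [477.0, 243.0], [373.0, 237.0], [367.0, 321.0]] [422.4 282.6  45. ]
86.0 -86.4
85.0 -85.6
105.0 4.3
104.0 3.6
lid
[[489.0, 47.0], [497.0, -43.0], [388.0, -52.0], [380.0, 37.0]] [438.7  -2.9  20. ]
90.0 -85.1
89.0 -84.9
109.0 5.0
109.0 4.7
[662.06666667  43.23333333] 9.174221326309622 153.6656760633291
t 2.3 p [174.9 573.9 231.3] yang 73.1 tool d [   0.  -600.   231.3] turn 1.118 F [-0.8  0.7 -0.2] w 85.5 q6 -0.12
  after turn: d [-539.5 -262.5  231.3]
```

```bash
python3 -m creep '[[0,0,0,0.14],[0,0,0,0.14],[0,0,0,0.14],[0,0,0,0.14],[0,0,0,0.14]]' 60 25; python3 -m creep '[[0,0,0,0.14],[0,0,0,0.14],[0,0,0,0.14],[-40,27,2,0],[-40,27,2,0]]'; python3 -m creep '[[-40,27,2,0],[-40,27,2,0],[-40,27,2,0],[-40,27,2,0],[-40,27,2,0]]'; python3 -m creep '[[-40,27,2,0],[-40,27,2,0],[-40,27,2,0],[-40,27,2,0],[-40,27,2,0]]'; python3 -m creep '[[-40,27,2,0],[-40,27,2,0],[-30,20,0,0],[0,0,0,0]]'; python3 -c "
from h import *
go(669,44.4,64,9.2)"
```

```text
time_s: 2.8
tcp_pos: [0.1749, 0.5739, 0.2313]
tcp_rot: [1.508, 2.756, -0.0]
contact_force: [0.0, 0.5, -0.3]
width: 0.0602
finger_force: 0.0
time_s: 3.3
tcp_pos: [0.2407, 0.5032, 0.2272]
tcp_rot: [2.039, 2.39, 0.001]
contact_force: [1.6, 0.1, 0.7]
width: 0.0603
finger_force: 0.0
time_s: 3.8
tcp_pos: [0.406, 0.325, 0.2175]
tcp_rot: [2.043, 2.387, 0.001]
contact_force: [1.0, 0.8, 0.9]
width: 0.0602
finger_force: 0.0
time_s: 4.3
tcp_pos: [0.5704, 0.148, 0.2074]
tcp_rot: [2.043, 2.386, 0.001]
contact_force: [0.2, -0.2, -0.3]
width: 0.0597
finger_force: 0.0
time_s: 4.7
tcp_pos: [0.6628, 0.0481, 0.2031]
tcp_rot: [2.045, 2.38, 0.001]
contact_force: [-0.5, -0.2, 0.4]
width: 0.0598
finger_force: 0.0
t 4.7 p [662.8  48.1 203.1] yang 8.7 tool d [ -4.3   5.2 139.1] turn -0.01 F [-0.5 -0.2  0.4] w 59.8 q6 -0.18
  after turn: d [ -4.7   5.5 139.1]
```

```bash
python3 -m creep '[[-4.5,5.3,30,-0.01],[0,0,35,0],[0,0,30,0],[0,0,24,0],[0,0,20,0]]'; python3 -m creep '[[0,0,0,0]]' ; python3 -c "
from h import *
go(669,44.4,64,9.2);snap('scene','s2.png')"; python3 -m creep '[[0,0,0,0],[0,0,0,0],[0,0,0,0],[0,0,0,0],[0,0,0,0]]' 5 25;python3 -m creep '[[0,0,0,0],[0,0,0,0]]' ; python3 -c "
from h import *
go(669,44.4,64,9.2)"
```

```text
time_s: 5.2
tcp_pos: [0.6638, 0.0495, 0.0626]
tcp_rot: [-2.029, -2.396, 0.002]
contact_force: [0.9, 0.2, -0.5]
width: 0.0602
finger_force: 0.0
time_s: 5.3
tcp_pos: [0.662, 0.0495, 0.0612]
tcp_rot: [-2.027, -2.393, 0.006]
contact_force: [-0.3, 0.6, 0.3]
width: 0.0602
finger_force: 0.0
t 5.3 p [662.   49.5  61.2] yang 9.5 tool d [-6.2  6.  -2.8] turn 0.005 F [-0.3  0.6  0.3] w 60.2 q6 -0.19
  after turn: d [-6.1  6.1 -2.8]
time_s: 5.85
tcp_pos: [0.6643, 0.0486, 0.0661]
tcp_rot: [-2.03, -2.397, 0.002]
contact_force: [-5.5, -0.3, 8.9]
width: 0.0194
finger_force: 22.3
time_s: 6.05
tcp_pos: [0.6642, 0.0486, 0.0661]
tcp_rot: [-2.03, -2.397, 0.002]
contact_force: [-5.0, 0.2, 9.2]
width: 0.0196
finger_force: 22.3
t 6.05 p [664.2  48.6  66.1] yang 9.5 tool d [-4.9  4.   2.1] turn 0.005 F [-5.   0.2  9.2] w 19.6 q6 -0.2
  after turn: d [-4.9  4.   2.1]
```

```bash
python3 -m creep '[[0,2,-4,0],[0,3,-6,0],[0,4,-8,0],[0,4,-9,0],[0,4,-9,0]]'; python3 -m creep '[[0,4,-9,0],[0,4,-9,0],[0,4,-9,0],[0,0,-20,0],[0,0,-30,0]]'; python3 -m creep '[[0,0,-40,0],[0,0,-30,0],[0,0,0,0]]';  python3 -c "
from h import *
go(420,-305,200,9.2); im=snap('scene','s3.png'); b=cv2.imread('pics/s3.png')[110:290,260:500]; c=cv2.imread('pics/s2.png')[110:290,260:500]
cv2.imwrite('pics/c3.png',np.hstack([cv2.resize(c,(400,300)),cv2.resize(b,(400,300))]))"
```

```text
time_s: 6.55
tcp_pos: [0.6752, 0.0513, 0.0985]
tcp_rot: [-2.024, -2.39, 0.014]
contact_force: [-9.7, -2.0, -2.3]
width: 0.0163
finger_force: 22.8
time_s: 7.05
tcp_pos: [0.6933, 0.0537, 0.177]
tcp_rot: [-2.03, -2.396, 0.002]
contact_force: [0.4, 0.3, -1.5]
width: 0.0095
finger_force: 26.1
time_s: 7.35
tcp_pos: [0.6979, 0.0536, 0.2543]
tcp_rot: [2.025, 2.39, 0.012]
contact_force: [0.9, -0.0, -1.3]
width: 0.0096
finger_force: 26.2
t 7.35 p [697.9  53.6 254.3] yang 9.5 tool d [-308.  -333.7   51. ] turn 0.005 F [ 0.9 -0.  -1.3] w 9.6 q6 -0.19
  after turn: d [-309.6 -331.6   54.3]
```

View pics/c3.png

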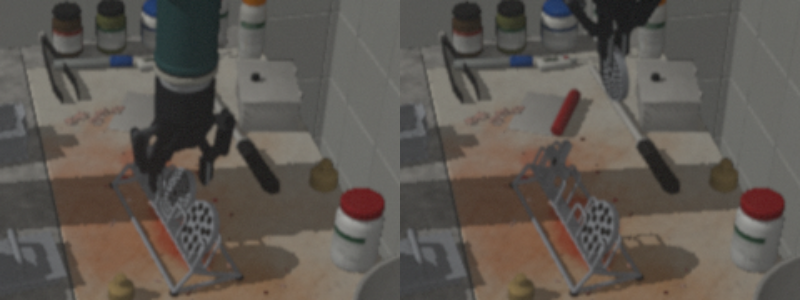

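The fine plate is out and hangs upright in the fingers (picture right, about (610,75)), and its place in the rack is empty. Next it goes over the tray.

```bash
python3 -m creep '[[-20,-20,4,0],[-29,-28,8,0],[-29,-28,10,0],[-29,-28,12,0],[-29,-28,12,0]]' 5 35; python3 -m creep '[[-29,-28,12,0],[-29,-28,12,0],[-29,-28,12,0],[-29,-28,12,0],[-29,-28,12,0]]'; python3 -m creep '[[-29,-28,12,0],[-29,-28,12,0],[-20,-20,10,0],[0,0,0,0],[0,0,0,0]]'; python3 -c "
from h import *
go(420,-348,110,9.2)"
```

```text
time_s: 7.9
tcp_pos: [0.5841, -0.1031, 0.1995]
tcp_rot: [-2.029, -2.396, 0.001]
contact_force: [0.8, -0.3, -1.6]
width: 0.009
finger_force: 38.5
time_s: 8.4
tcp_pos: [0.4698, -0.2689, 0.1397]
tcp_rot: [-2.03, -2.396, 0.0]
contact_force: [0.2, -1.0, -1.7]
width: 0.0091
finger_force: 38.5
time_s: 8.9
tcp_pos: [0.4085, -0.3573, 0.1062]
tcp_rot: [-2.032, -2.393, -0.001]
contact_force: [-0.3, -0.0, -1.5]
width: 0.0087
finger_force: 38.4
t 8.9 p [ 408.5 -357.3  106.2] yang 9.3 tool d [ 7.4 12.9 -3.8] turn 0.002 F [-0.3 -0.  -1.5] w 8.7 q6 -1.01
  after turn: d [ 7.4 12.9 -3.8]
```

```bash
python3 -m creep '[[7.5,13,0,0],[0,0,20,0],[0,0,18,0],[0,0,10,0],[0,0,0,0]]' ; python3 -m creep '[[0,0,2,0],[0,0,2,0],[0,0,2,0]]';python3 -m creep '[[0,0,2,0],[0,0,2,0]]';python3 -c "
from h import *
go(420,-348,45,9.2)"
```

```text
time_s: 9.4
tcp_pos: [0.4212, -0.3462, 0.0582]
tcp_rot: [-2.027, -2.397, -0.001]
contact_force: [0.5, 0.7, -1.9]
width: 0.009
finger_force: 38.4
time_s: 9.7
tcp_pos: [0.4215, -0.3486, 0.0539]
tcp_rot: [2.03, 2.396, -0.0]
contact_force: [0.7, 0.6, -1.3]
width: 0.0089
finger_force: 38.5
time_s: 9.9
tcp_pos: [0.4222, -0.3493, 0.0525]
tcp_rot: [2.029, 2.394, -0.0]
contact_force: [-4.0, 4.6, 39.6]
width: 0.0088
finger_force: 44.5
t 9.9 p [ 422.2 -349.3   52.5] yang 9.4 tool d [ 1.6 -2.   7.5] turn 0.004 F [-4.   4.6 39.6] w 8.8 q6 -0.98
  after turn: d [ 1.6 -2.   7.5]
```

```bash
python3 -m creep '[[0,0,-1.5,0],[0,0,0,0]]';python3 -m creep '[[0,0,0,0],[0,0,0,0]]' 17 20;python3 -m creep '[[0,0,8,0],[0,0,10,0],[0,0,10,0],[0,0,6,0],[0,0,0,0]]' 20 ;python3 -c "
from h import *
go(420,-348,11,9.2);snap('scene','s4.png'); b=cv2.imread('pics/s4.png')[250:460,180:400]
cv2.imwrite('pics/c4.png',cv2.resize(b,(630,600)))"
```

```text
time_s: 10.1
tcp_pos: [0.4219, -0.3491, 0.0527]
tcp_rot: [2.029, 2.394, -0.0]
contact_force: [-0.1, 1.5, 12.6]
width: 0.0088
finger_force: 40.7
time_s: 10.3
tcp_pos: [0.4213, -0.3487, 0.0513]
tcp_rot: [2.03, 2.396, -0.0]
contact_force: [0.2, 0.0, -0.2]
width: 0.017
finger_force: 0.0
time_s: 10.8
tcp_pos: [0.4202, -0.3474, 0.0153]
tcp_rot: [-2.029, -2.395, -0.0]
contact_force: [-1.0, 1.1, 0.1]
width: 0.02
finger_force: 0.0
t 10.8 p [ 420.2 -347.4   15.3] yang 9.5 tool d [-0.6 -0.3  4.3] turn 0.004 F [-1.   1.1  0.1] w 20.0 q6 -0.98
  after turn: d [-0.6 -0.3  4.3]
```

View pics/c4.png

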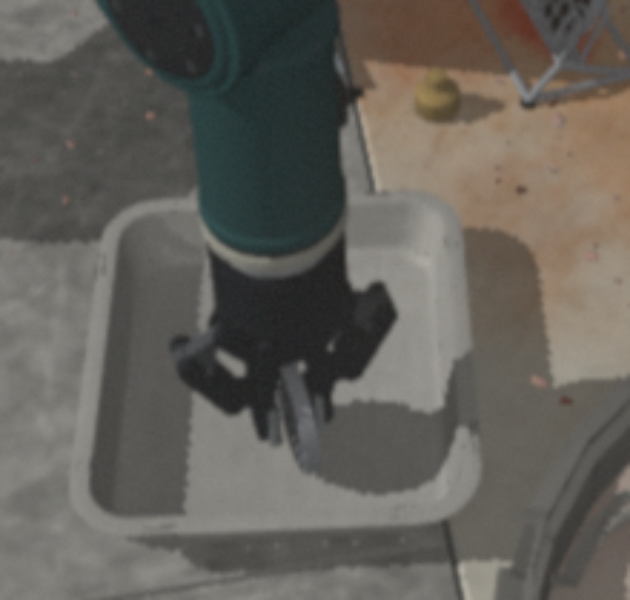

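The disc stands on the tray floor between the fingers at about (297,420), leaning slightly to −x with its top against the −x finger. I'll lower it by opening step by step.

```bash
python3 -m creep '[[0,0,4,0],[0,0,0,0]]' 28;python3 -m creep '[[0,0,1,0],[0,0,0,0]]' 36;python3 -m creep '[[0,0,1,0],[0,0,0,0]]' 44;python3 -m creep '[[0,0,1,0],[0,0,0,0]]' 52;python3 -m creep '[[0,0,1,0],[0,0,0,0]]' 58; python3 -c "
from h import *
go(420,-348,11,9.2);snap('scene','s5.png'); b=cv2.imread('pics/s5.png')[330:430,220:340]
cv2.imwrite('pics/c5.png',cv2.resize(b,(480,400)))"
```

```text
time_s: 11.05
tcp_pos: [0.421, -0.3482, 0.0127]
tcp_rot: [-2.031, -2.397, 0.0]
contact_force: [0.1, -0.4, -0.0]
width: 0.028
finger_force: 0.0
time_s: 11.25
tcp_pos: [0.4211, -0.3483, 0.012]
tcp_rot: [2.031, 2.397, -0.0]
contact_force: [0.2, 0.3, 0.2]
width: 0.0361
finger_force: 0.0
time_s: 11.45
tcp_pos: [0.421, -0.3482, 0.0109]
tcp_rot: [2.031, 2.397, -0.0]
contact_force: [-0.0, -0.2, -0.2]
width: 0.0441
finger_force: 0.0
time_s: 11.65
tcp_pos: [0.421, -0.3482, 0.0098]
tcp_rot: [-2.031, -2.397, 0.0]
contact_force: [0.4, -0.7, -1.0]
width: 0.052
finger_force: 0.0
time_s: 11.85
tcp_pos: [0.4209, -0.3481, 0.0087]
tcp_rot: [-2.031, -2.397, 0.0]
contact_force: [-0.7, -0.9, -0.5]
width: 0.0582
finger_force: 0.0
t 11.85 p [ 420.9 -348.1    8.7] yang 9.5 tool d [ 0.3 -0.9 -2.3] turn 0.004 F [-0.7 -0.9 -0.5] w 58.2 q6 -0.98
  after turn: d [ 0.3 -0.9 -2.3]
```

View pics/c5.png

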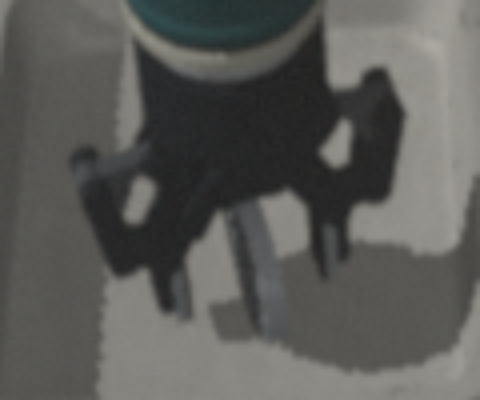

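The disc now leans about 15–20° towards −x with its top resting on the −x inner link, at about (240,210). I'll open further and shift slowly to −x so it keeps support as it tips.

```bash
python3 -m creep '[[0,0,1,0],[0,0,0,0]]' 66;python3 -m creep '[[0,0,1,0],[0,0,0,0]]' 75;python3 -m creep '[[0,0,1,0],[0,0,0,0]]' 85; python3 -m creep '[[0,-3,0,0],[0,-3,0,0],[0,-3,0,0],[0,-3,0,0],[0,0,0,0]]'; python3 -c "
from h import *
go(420,-348,11,9.2);snap('scene','s6.png'); b=cv2.imread('pics/s6.png')[330:430,220:340]
cv2.imwrite('pics/c6.png',cv2.resize(b,(480,400)))"
```

```text
time_s: 12.1
tcp_pos: [0.421, -0.3481, 0.0077]
tcp_rot: [-2.031, -2.397, 0.0]
contact_force: [-0.2, -0.4, -0.6]
width: 0.0663
finger_force: 0.0
time_s: 12.3
tcp_pos: [0.421, -0.3482, 0.0067]
tcp_rot: [-2.031, -2.397, 0.0]
contact_force: [0.3, -0.7, 1.0]
width: 0.0751
finger_force: 0.0
time_s: 12.5
tcp_pos: [0.421, -0.3481, 0.0058]
tcp_rot: [-2.031, -2.397, 0.0]
contact_force: [0.1, 0.5, 0.8]
width: 0.0851
finger_force: 0.0
time_s: 13.0
tcp_pos: [0.4086, -0.3501, 0.0058]
tcp_rot: [-2.031, -2.396, 0.0]
contact_force: [1.3, 0.7, 0.7]
width: 0.0849
finger_force: 0.0
t 13.0 p [ 408.6 -350.1    5.8] yang 9.4 tool d [ 0.2 11.6 -5.2] turn 0.004 F [1.3 0.7 0.7] w 84.9 q6 -1.0
  after turn: d [ 0.3 11.6 -5.2]
```

View pics/c6.png

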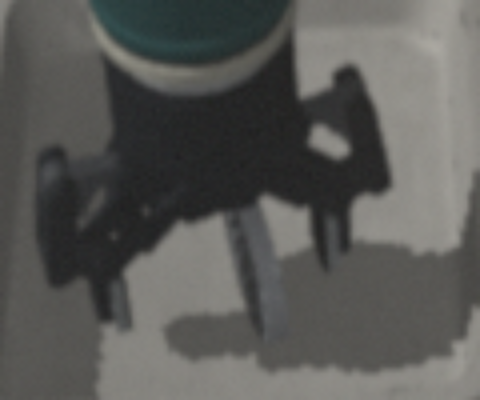

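In fact the disc is parallel to the fingers in the picture: it stands upright by itself at (250,270). So I'll regrip it across its diameter, turned 90°, and pivot it down under control. First I rise and locate it.

```bash
python3 -m creep '[[0,8,0,0],[0,0,-20,0],[0,0,-35,0],[0,0,-40,0],[0,0,-40,0]]' 85; python3 -m creep '[[0,0,-10,-0.14],[0,0,0,-0.14],[0,0,0,-0.14],[0,0,0,-0.14],[0,0,0,-0.14]]'; python3 -m creep '[[0,0,0,-0.14],[0,0,0,-0.14],[0,0,0,-0.14],[0,0,0,-0.14],[0,0,0,-0.14]]';python3 -m creep '[[0,0,0,-0.14],[0,0,0,-0.03],[0,0,0,0]]'; python3 -c "
from h import *
for c in ('scene','top'):
    snap(c,c+'7.png'); marks(c,['plate_fine','tray'],2)
go(420,-352,24,99.4)
b=cv2.imread('pics/scene7.png')[320:430,200:350];t=cv2.imread('pics/top7.png')[230:370,410:550]
cv2.imwrite('pics/c7.png',np.hstack([cv2.resize(b,(440,320)),cv2.resize(t,(320,320))]))"
```

```text
time_s: 13.55
tcp_pos: [0.4175, -0.3484, 0.1421]
tcp_rot: [-2.03, -2.397, -0.0]
contact_force: [0.7, -0.4, -0.8]
width: 0.0848
finger_force: 0.0
time_s: 14.05
tcp_pos: [0.4178, -0.3487, 0.1511]
tcp_rot: [1.077, 2.951, -0.0]
contact_force: [-0.3, 0.1, -0.2]
width: 0.0849
finger_force: 0.0
time_s: 14.55
tcp_pos: [0.4177, -0.3487, 0.151]
tcp_rot: [-0.0, 3.141, -0.0]
contact_force: [0.5, 0.1, -0.5]
width: 0.0847
finger_force: 0.0
time_s: 14.85
tcp_pos: [0.4175, -0.3488, 0.1509]
tcp_rot: [-0.254, 3.131, -0.0]
contact_force: [-0.2, 0.6, 1.4]
width: 0.0852
finger_force: 0.0
scene tray 0.75 [ 422. -304.   -4.] [280. 386.]
top plate_fine 0.59 [ 429. -353.   36.] [503. 298.]
top plate_fine 0.44 [652. 118.  58.] [270. 192.]
top tray 0.61 [ 422. -306.    5.] [475. 302.]
t 15.15 p [ 417.1 -348.8  150.9] yang 99.3 tool d [ -2.3  -3.6 126.9] turn -0.001 F [-1.1  0.5  0.2] w 85.3 q6 -2.56
  after turn: d [ -2.3  -3.6 126.9]
```

View pics/c7.png

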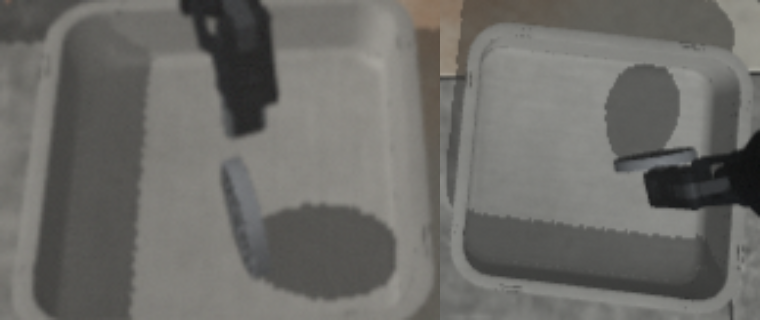

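The disc stands alone in the tray. In the top crop its edge runs from (615,163) to (697,152), and in the scene crop its centre is at about (243,217).

```bash
python3 - <<'E'
from h import *
a=ray("top",486.6,301.0,.04)*1000;b=ray("top",522.4,296.0,.04)*1000;print(a,b,(a+b)/2,np.hypot(*(a-b)[:2]))
for z in(.03,.04,.05): print(ray("scene",200+243/2.933,320+217/2.91,z)*1000)
go(420,-352,24,99.4)
E
```

```text
[ 423.80957357 -316.83171327   40.        ] [ 432.67342841 -390.03717147   40.        ] [ 428.24150099 -353.43444237   40.        ] 73.74013176883153
[ 424.3066714  -348.75470261   30.        ]
[ 423.94826279 -356.26083836   40.        ]
[ 423.58985417 -363.76697411   50.        ]
t 15.15 p [ 417.1 -348.8  150.9] yang 99.3 tool d [ -2.3  -3.6 126.9] turn -0.001 F [-1.1  0.5  0.2] w 85.3 q6 -2.56
  after turn: d [ -2.3  -3.6 126.9]
```

```bash
python3 -m creep '[[-6,-6.7,30,0],[0,0,25,0],[0,0,0,0],[0,0,0,0]]' 85 ; python3 -c "
from h import *
go(424,-354.5,24,99.4)"; python3 -m creep '[[0,0,25,0],[0,0,25,0],[0,0,20,0],[0,0,0,0]]'; python3 -m creep '[[0,0,0,0],[0,0,0,0],[0,0,0,0]]' 60 20; python3 -c "
from h import *
go(424,-354.5,24,99.4)"
```

```text
time_s: 15.55
tcp_pos: [0.4238, -0.3542, 0.0958]
tcp_rot: [0.257, -3.13, -0.002]
contact_force: [1.0, -1.2, 0.7]
width: 0.0851
finger_force: 0.0
t 15.55 p [ 423.8 -354.2   95.8] yang 99.4 tool d [-0.2 -0.4 71.8] turn -0.0 F [ 1.  -1.2  0.7] w 85.1 q6 -2.56
  after turn: d [-0.2 -0.3 71.8]
time_s: 15.95
tcp_pos: [0.4234, -0.3539, 0.0252]
tcp_rot: [0.257, -3.13, -0.003]
contact_force: [-0.7, 1.1, -0.7]
width: 0.085
finger_force: 0.0
time_s: 16.25
tcp_pos: [0.4248, -0.3553, 0.0274]
tcp_rot: [-0.257, 3.129, -0.003]
contact_force: [-0.3, 1.1, 4.4]
width: 0.0687
finger_force: 23.1
t 16.25 p [ 424.8 -355.3   27.4] yang 99.4 tool d [0.7 0.9 3.4] turn 0.0 F [-0.3  1.1  4.4] w 68.7 q6 -2.56
  after turn: d [0.7 0.9 3.4]
```

Gripped across the diameter (68.7 mm). I'll lift it, turn it so it lays down along y, and move to the start of the laying arc.

```bash
python3 -m creep '[[0,0,-5,0],[0,0,-15,0],[0,0,-10,0.12],[0,0,0,0.14],[0,0,0,0.14]]' 60 30; python3 -m creep '[[0,0,0,0.14],[0,0,0,0.14],[0,0,0,0.14],[0,0,0,0.14],[0,0,0,0.14]]'; python3 -m creep '[[0,0,0,0.14],[0,0,0,0.14],[0,0,0,0.14],[0,0,0,0.14],[0,0,0,0.07]]'; python3 -m creep '[[19,-2,0,0],[19,-2,0,0],[0,0,0,0]]'; python3 -c "
from h import *
go(421,-317,40,0)
snap('scene','s8.png'); b=cv2.imread('pics/s8.png')[300:430,200:350]
cv2.imwrite('pics/c8.png',cv2.resize(b,(450,390)))"
```

```text
time_s: 16.75
tcp_pos: [0.4244, -0.3549, 0.0569]
tcp_rot: [0.378, 3.118, -0.002]
contact_force: [-0.9, 0.6, -1.9]
width: 0.0682
finger_force: 34.7
time_s: 17.25
tcp_pos: [0.4241, -0.3546, 0.0564]
tcp_rot: [1.425, 2.799, -0.001]
contact_force: [0.1, 0.1, -1.8]
width: 0.0684
finger_force: 34.7
time_s: 17.75
tcp_pos: [0.4241, -0.3546, 0.0563]
tcp_rot: [2.221, 2.221, -0.0]
contact_force: [-0.7, -0.1, -2.6]
width: 0.0686
finger_force: 34.7
time_s: 18.05
tcp_pos: [0.4182, -0.3129, 0.0557]
tcp_rot: [-2.211, -2.226, -0.0]
contact_force: [-0.4, 0.3, -2.1]
width: 0.0681
finger_force: 34.7
t 18.05 p [ 418.2 -312.9   55.7] yang 0.4 tool d [-4.2  2.8 15.7] turn 0.006 F [-0.4  0.3 -2.1] w 68.1 q6 -0.78
  after turn: d [-4.1  2.8 15.7]
```

View pics/c8.png

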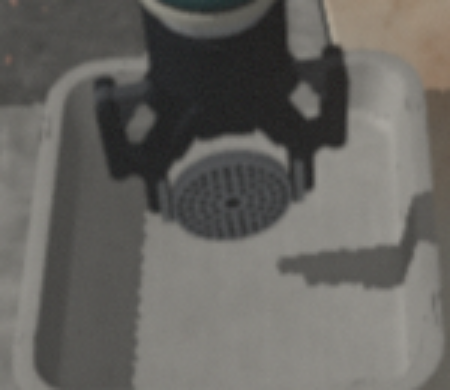

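The plate hangs by its rim, face to the camera, at (232,195). I lower it to contact.

```bash
python3 -m creep '[[0,3,14,0],[0,0,10,0],[0,0,2,0],[0,0,0,0]]' 60 20; python3 -m creep '[[0,0,1.5,0],[0,0,0,0]]'; python3 -m creep '[[0,0,1,0],[0,0,0,0]]'; python3 -c "
from h import *
go(421,-317,27,0)"
```

```text
time_s: 18.5
tcp_pos: [0.4224, -0.3163, 0.0288]
tcp_rot: [-2.215, -2.225, 0.0]
contact_force: [-0.1, 0.3, -1.8]
width: 0.0684
finger_force: 34.7
time_s: 18.7
tcp_pos: [0.423, -0.3167, 0.0283]
tcp_rot: [2.216, 2.227, -0.0]
contact_force: [-0.0, -0.8, -2.3]
width: 0.0682
finger_force: 34.7
time_s: 18.9
tcp_pos: [0.4231, -0.3168, 0.0277]
tcp_rot: [2.215, 2.226, -0.0]
contact_force: [-0.1, -0.4, -1.1]
width: 0.0682
finger_force: 34.9
t 18.9 p [ 423.1 -316.8   27.7] yang 0.3 tool d [-0.2 -2.1  0.7] turn 0.005 F [-0.1 -0.4 -1.1] w 68.2 q6 -0.78
  after turn: d [-0.2 -2.1  0.7]
```

```bash
python3 -m creep '[[10,0,-0.5,0],[0,0,1.5,0],[0,0,0,0]]'; python3 -m creep '[[-4.6,0,0.3,0],[-4.6,0,0.3,0],[-4.5,0,1,0],[-4.5,0,1.3,0],[0,0,0,0]]'; python3 -c "
from h import *
go(421,-317,27,0)"
```

```text
time_s: 19.2
tcp_pos: [0.4227, -0.3058, 0.0273]
tcp_rot: [-2.215, -2.228, 0.0]
contact_force: [-1.7, 1.7, 10.5]
width: 0.068
finger_force: 35.7
time_s: 19.7
tcp_pos: [0.4227, -0.324, 0.0239]
tcp_rot: [-2.215, -2.226, -0.0]
contact_force: [-1.2, 1.6, 7.5]
width: 0.0683
finger_force: 38.1
t 19.7 p [ 422.7 -324.    23.9] yang 0.3 tool d [ 7.  -1.7 -3.1] turn 0.005 F [-1.2  1.6  7.5] w 68.3 q6 -0.79
  after turn: d [ 7.  -1.7 -3.1]
```

```bash
python3 -m creep '[[-4,0,2,0],[-4,0,2.5,0],[-3.3,0,3,0],[-3.3,0,3.5,0],[0,0,0,0]]'; python3 -m creep '[[-2.4,0,4,0],[-2.3,0,4,0],[0,0,0,0]]';  python3 -c "
from h import *
go(421,-342,-2,0);snap('scene','s9.png'); b=cv2.imread('pics/s9.png')[300:430,200:350]
cv2.imwrite('pics/c9.png',cv2.resize(b,(450,390)))"
```

```text
time_s: 20.2
tcp_pos: [0.4234, -0.3404, 0.0131]
tcp_rot: [2.214, 2.226, -0.002]
contact_force: [-2.1, -2.4, 6.6]
width: 0.0684
finger_force: 34.5
time_s: 20.5
tcp_pos: [0.4242, -0.3459, 0.0053]
tcp_rot: [2.212, 2.225, -0.002]
contact_force: [-0.8, -4.2, 6.4]
width: 0.0684
finger_force: 32.1
t 20.5 p [ 424.2 -345.9    5.3] yang 0.3 tool d [ 3.9 -3.2  7.3] turn 0.005 F [-0.8 -4.2  6.4] w 68.4 q6 -0.81
  after turn: d [ 3.9 -3.2  7.3]
```

View pics/c9.png

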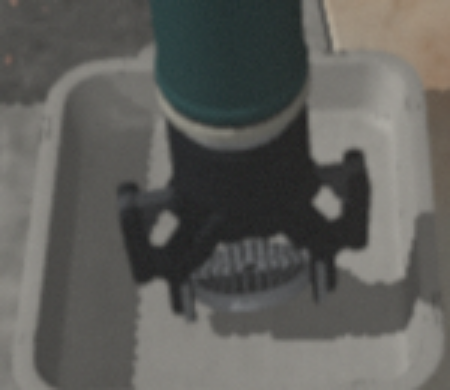

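The plate is nearly flat between the fingers at (250,275). I finish the arc and release it.

```bash
python3 -m creep '[[-1.2,0,2.5,0],[-0.8,0,2.5,0],[0,0,0,0]]'; python3 -m creep '[[-0.5,0,1.5,0],[0,0,1.5,0],[0,0,0,0]]'; python3 -c "
from h import *
go(421,-342,-2,0)"
```

```text
time_s: 20.85
tcp_pos: [0.4238, -0.3467, -0.0002]
tcp_rot: [2.215, 2.225, -0.0]
contact_force: [1.2, -2.7, 2.7]
width: 0.0686
finger_force: 29.5
time_s: 21.15
tcp_pos: [0.4234, -0.3467, -0.0031]
tcp_rot: [2.215, 2.227, -0.0]
contact_force: [0.8, -2.0, 8.4]
width: 0.0683
finger_force: 31.5
t 21.15 p [ 423.4 -346.7   -3.1] yang 0.3 tool d [ 4.7 -2.3 -1.1] turn 0.005 F [ 0.8 -2.   8.4] w 68.3 q6 -0.82
  after turn: d [ 4.7 -2.4 -1.1]
```

The plate is down flat. I release it, rise, and go to the coarse plate.

```bash
python3 -m creep '[[0,0,0,0],[0,0,0,0],[0,0,-25,0],[0,0,-45,0],[0,0,-45,-0.075]]' 82 25; python3 -m creep '[[15,17,-40,-0.08],[30,33,0,0],[30,33,0,0],[30,33,0,0],[30,33,0,0]]' 60; python3 -m creep '[[30,33,0,0],[30,33,0,0],[30,33,0,0],[30,33,0,0],[14,16,0,0]]'; python3 -m creep '[[0,0,0,0]]'; python3 -c "
from h import *
go(676,-33,62,9.2); snap('top','t10.png'); marks('top',['plate_fine','plate_coarse']);snap('scene','s10.png'); marks('scene',['plate_fine','plate_coarse'])"
```

```text
time_s: 21.65
tcp_pos: [0.4216, -0.3447, 0.1112]
tcp_rot: [-2.126, -2.306, -0.001]
contact_force: [0.8, -1.6, -0.5]
width: 0.0821
finger_force: 0.0
time_s: 22.15
tcp_pos: [0.5498, -0.1885, 0.1508]
tcp_rot: [-2.036, -2.39, 0.001]
contact_force: [-0.5, -0.5, -0.6]
width: 0.0597
finger_force: 0.0
time_s: 22.65
tcp_pos: [0.6756, -0.031, 0.1503]
tcp_rot: [-2.033, -2.393, -0.0]
contact_force: [-0.6, -1.0, 0.2]
width: 0.06
finger_force: 0.0
time_s: 22.75
tcp_pos: [0.6755, -0.0315, 0.1502]
tcp_rot: [-2.031, -2.394, -0.0]
contact_force: [0.4, -0.4, 0.1]
width: 0.0597
finger_force: 0.0
t 22.75 p [675.5 -31.5 150.2] yang 9.4 tool d [-1.6  0.4 88.2] turn 0.003 F [ 0.4 -0.4  0.1] w 59.7 q6 -0.31
  after turn: d [-1.5  0.3 88.2]
top plate_fine 0.73 [ 429. -332.    6.] [488. 298.]
top plate_coarse 0.72 [674. -31.  65.] [343. 179.]
scene plate_fine 0.72 [ 428. -335.    3.] [285. 397.]
scene plate_fine 0.33 [483.   0.  19.] [290. 262.]
scene plate_coarse 0.71 [673. -34.  60.] [381. 247.]
```

```bash
python3 -m creep '[[-1.5,0,30,0],[0,0,35,0],[0,0,21,0],[0,0,0,0]]' 60 25; python3 -m creep '[[0,0,0,0],[0,0,0,0],[0,0,0,0],[0,0,0,0]]' 5 25;python3 -m creep '[[0,2,-4,0],[0,4,-8,0],[0,4,-9,0],[0,4,-9,0],[0,4,-9,0]]'; python3 -m creep '[[0,4,-9,0],[0,4,-9,0],[0,0,-20,0],[0,0,-40,0],[0,0,-20,0]]' 5 30;  python3 -c "
from h import *
go(402,-228,110,90)"
```

```text
time_s: 23.45
tcp_pos: [0.6715, -0.0369, 0.0621]
tcp_rot: [-2.035, -2.386, 0.006]
contact_force: [-0.4, -0.9, -0.4]
width: 0.0599
finger_force: 0.0
time_s: 23.85
tcp_pos: [0.6758, -0.0367, 0.0679]
tcp_rot: [2.035, 2.39, 0.001]
contact_force: [-2.3, -0.9, 8.6]
width: 0.0181
finger_force: 21.9
time_s: 24.35
tcp_pos: [0.6864, -0.0333, 0.1029]
tcp_rot: [-2.03, -2.385, 0.013]
contact_force: [-10.4, -0.5, -2.9]
width: 0.0147
finger_force: 23.3
time_s: 24.85
tcp_pos: [0.703, -0.0323, 0.2067]
tcp_rot: [2.033, 2.388, 0.005]
contact_force: [-0.0, 0.9, -2.1]
width: 0.0096
finger_force: 30.2
t 24.85 p [703.  -32.3 206.7] yang 9.2 tool d [-145.1 -329.    95. ] turn -1.411 F [-0.   0.9 -2.1] w 9.6 q6 -0.3
  after turn: d [ 301.  -195.7   96.7]
```

```bash
python3 -m creep '[[-9,-18,2,0],[-17,-36,10,0],[-17,-36,10,0],[-17,-36,10,0],[-17,-36,10,0]]'; python3 -m creep '[[-17,-36,10,0],[-17,-36,10,0],[-17,-36,10,0],[-17,-36,10,0],[-12,-24,5,-0.07]]';python3 -m creep '[[0,0,0,-0.14],[0,0,5,-0.14],[0,0,5,-0.14],[0,0,5,-0.14],[0,0,5,-0.14]]';python3 -m creep '[[0,0,5,-0.14],[0,0,5,-0.14],[0,0,5,-0.14],[0,0,5,-0.14],[0,0,0,-0.08]]'; python3 -c "
from h import *
go(402,-240,53,90)"
```

```text
time_s: 25.35
tcp_pos: [0.5529, -0.1348, 0.1613]
tcp_rot: [2.034, 2.39, 0.002]
contact_force: [0.0, -0.8, -2.5]
width: 0.0094
finger_force: 30.2
time_s: 25.85
tcp_pos: [0.3985, -0.2409, 0.1158]
tcp_rot: [1.951, 2.461, -0.001]
contact_force: [-0.1, 0.5, -2.5]
width: 0.0094
finger_force: 30.1
time_s: 26.35
tcp_pos: [0.4013, -0.2408, 0.0964]
tcp_rot: [0.98, 2.981, -0.002]
contact_force: [0.2, -0.2, -2.8]
width: 0.0093
finger_force: 30.3
time_s: 26.85
tcp_pos: [0.401, -0.2405, 0.0759]
tcp_rot: [-0.007, 3.14, -0.002]
contact_force: [0.6, -0.1, -2.8]
width: 0.0093
finger_force: 30.2
t 26.85 p [ 401.  -240.5   75.9] yang 90.2 tool d [-0.9  0.5 22.9] turn 0.004 F [ 0.6 -0.1 -2.8] w 9.3 q6 -2.26
  after turn: d [-1.   0.5 22.9]
```

```bash
python3 -m creep '[[0,0,14,0],[0,0,5,0],[0,0,0,0]]';python3 -m creep '[[0,0,2.5,0]]'; python3 -m creep '[[0,0,2,0]]'
```

```text
time_s: 27.15
tcp_pos: [0.4002, -0.2399, 0.0565]
tcp_rot: [0.002, 3.141, -0.0]
contact_force: [-0.8, 0.8, -2.6]
width: 0.0093
finger_force: 30.2
time_s: 27.25
tcp_pos: [0.4006, -0.2402, 0.0545]
tcp_rot: [0.001, 3.14, -0.002]
contact_force: [-0.3, -0.5, -2.1]
width: 0.0094
finger_force: 30.2
time_s: 27.35
tcp_pos: [0.4004, -0.2401, 0.0523]
tcp_rot: [0.001, 3.141, -0.001]
contact_force: [-0.7, 0.3, -2.3]
width: 0.0093
finger_force: 30.2
```

```bash
python3 -m creep '[[0,0,0,0]]'
```

```text
time_s: 27.45
tcp_pos: [0.4, -0.2398, 0.052]
tcp_rot: [0.001, 3.141, -0.0]
contact_force: [-0.0, -0.6, -2.9]
width: 0.0095
finger_force: 30.2
```

```bash
python3 -m creep '[[0,0,2,0],[0,0,0,0]]'; python3 -m creep '[[0,0,2,0],[0,0,0,0]]'
```

```text
time_s: 27.65
tcp_pos: [0.4002, -0.24, 0.0503]
tcp_rot: [0.001, 3.141, -0.001]
contact_force: [0.4, 0.3, 2.4]
width: 0.0092
finger_force: 30.9
time_s: 27.85
tcp_pos: [0.4012, -0.2403, 0.0496]
tcp_rot: [0.002, 3.139, -0.002]
contact_force: [-0.2, 3.2, 19.8]
width: 0.0091
finger_force: 34.0
```

```bash
python3 -m creep '[[0,0,-1.5,0],[0,0,0,0]]' 24;python3 -m creep '[[0,0,-25,0],[0,0,-35,0],[0,0,0,0.14],[0,0,0,0.14],[0,0,0,0.14]]' 30;python3 -m creep '[[0,0,0,0.14],[0,0,0,0.14],[0,0,0,0.14],[0,0,0,0.14],[0,0,0,0.14]]' 85;python3 -m creep '[[0,0,0,0.14],[0,0,0,0.14],[0,0,0,0.14],[0,0,0,0.03],[0,0,0,0]]';python3 -c "
from h import *
for c in ('scene','top'):
    snap(c,c+'11.png'); marks(c,['plate_coarse'],2)
go(397,-240,24,0)
b=cv2.imread('pics/scene11.png')[300:430,200:350];t=cv2.imread('pics/top11.png')[230:370,410:550]
cv2.imwrite('pics/c11.png',np.hstack([cv2.resize(b,(450,390)),cv2.resize(t,(350,390))]))"
```

```text
time_s: 28.05
tcp_pos: [0.4002, -0.24, 0.0498]
tcp_rot: [0.001, 3.141, -0.001]
contact_force: [-1.8, -0.8, 0.3]
width: 0.0239
finger_force: 0.0
time_s: 28.55
tcp_pos: [0.4, -0.2399, 0.1096]
tcp_rot: [0.665, 3.07, -0.001]
contact_force: [0.7, 0.6, 0.6]
width: 0.0301
finger_force: 0.0
time_s: 29.05
tcp_pos: [0.3997, -0.2397, 0.1092]
tcp_rot: [-1.677, -2.656, 0.0]
contact_force: [0.2, 0.1, -1.0]
width: 0.0849
finger_force: 0.0
time_s: 29.55
tcp_pos: [0.3997, -0.2396, 0.1092]
tcp_rot: [-2.221, -2.221, 0.0]
contact_force: [0.0, 0.0, -0.0]
width: 0.0846
finger_force: 0.0
scene plate_coarse 0.59 [ 476. -242.   34.] [303. 342.]
top plate_coarse 0.86 [ 475. -239.   39.] [447. 276.]
t 29.75 p [ 399.8 -239.7  109.3] yang 0.0 tool d [-0.3 -2.8 85.3] turn 0.001 F [-0.3  0.9 -0.3] w 85.0 q6 -0.69
  after turn: d [-0.3 -2.8 85.3]
```

View pics/c11.png

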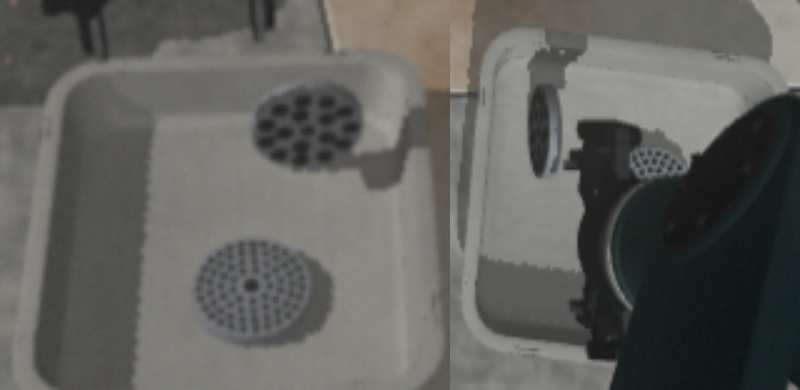

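The coarse plate rolled along to about (475,−240) and stands upright near the +x wall, at (305,125) in the scene crop. The fine plate lies flat at (250,290). I'll go over the coarse plate above rim height, roll it back a little and grip its rim.

```bash
python3 -m creep '[[0,35,0,0],[0,40,0,0],[0,0,20,0],[0,0,25,0],[0,0,15,0]]' 85 20; python3 -m creep '[[0,0,8,0],[0,0,8,0],[0,0,0,0]]';python3 -c "
from h import *
go(475,-240,33,0)"; python3 -m creep '[[0,-5,0,0],[0,-6,0,0],[0,-7,0,0],[0,-7,2,0],[0,-5,3,0]]'; python3 -m creep '[[0,0,3,0],[0,0,0,0],[0,0,0,0],[0,0,0,0]]' 60 20;python3 -c "
from h import *
go(475,-240,33,0)"
```

```text
time_s: 30.25
tcp_pos: [0.4746, -0.2392, 0.048]
tcp_rot: [-2.219, -2.222, 0.001]
contact_force: [0.1, -0.0, 1.1]
width: 0.0848
finger_force: 0.0
time_s: 30.55
tcp_pos: [0.4746, -0.2396, 0.0329]
tcp_rot: [-2.221, -2.221, 0.0]
contact_force: [0.0, -0.3, 0.7]
width: 0.0853
finger_force: 0.0
t 30.55 p [ 474.6 -239.6   32.9] yang 0.0 tool d [-0.4  0.4 -0.1] turn 0.0 F [ 0.  -0.3  0.7] w 85.3 q6 -0.6
  after turn: d [-0.4  0.4 -0.1]
time_s: 31.05
tcp_pos: [0.4441, -0.2398, 0.0287]
tcp_rot: [2.221, 2.221, -0.0]
contact_force: [-0.4, -0.6, -0.3]
width: 0.0853
finger_force: 0.0
time_s: 31.45
tcp_pos: [0.4451, -0.2397, 0.0252]
tcp_rot: [2.221, 2.221, 0.0]
contact_force: [-1.1, -1.1, -2.4]
width: 0.0692
finger_force: 23.3
t 31.45 p [ 445.1 -239.7   25.2] yang -0.0 tool d [-0.3 29.9 -7.8] turn -0.0 F [-1.1 -1.1 -2.4] w 69.2 q6 -0.63
  after turn: d [-0.3 29.9 -7.8]
```

```bash
python3 -m creep '[[0,0,-6,0],[8,-21,0,0],[0,-21,0,0],[0,0,4,0],[0,0,0,0]]'; python3 -m creep '[[0,0,1.5,0],[0,0,1.5,0],[0,0,0,0]]'; python3 -c "
from h import *
go(403,-232,25,0)"
```

```text
time_s: 31.95
tcp_pos: [0.4031, -0.2319, 0.0275]
tcp_rot: [2.222, 2.22, 0.0]
contact_force: [-0.2, 0.1, -2.3]
width: 0.0689
finger_force: 23.8
time_s: 32.25
tcp_pos: [0.4044, -0.2329, 0.0261]
tcp_rot: [2.218, 2.22, -0.0]
contact_force: [-4.4, 0.5, 20.9]
width: 0.0687
finger_force: 25.7
t 32.25 p [ 404.4 -232.9   26.1] yang 0.1 tool d [ 0.9 -1.4  1.1] turn 0.001 F [-4.4  0.5 20.9] w 68.7 q6 -0.67
  after turn: d [ 0.9 -1.4  1.1]
```

```bash
python3 -m creep '[[-4.6,0,-0.4,0],[-4.6,0,0.2,0],[-4.5,0,1,0],[-4.5,0,1.3,0],[0,0,0,0]]'; python3 -m creep '[[-4,0,2,0],[-4,0,2.5,0],[-3.3,0,3,0],[-3.3,0,3.5,0]]'; python3 -m creep '[[-2.4,0,4,0],[-2.3,0,4,0],[0,0,0,0]]'; python3 -c "
from h import *
go(403,-272,-3,0)"
```

```text
time_s: 32.75
tcp_pos: [0.4044, -0.251, 0.0229]
tcp_rot: [2.22, 2.22, 0.0]
contact_force: [-0.5, 0.4, 5.8]
width: 0.069
finger_force: 25.5
time_s: 33.15
tcp_pos: [0.4049, -0.2665, 0.0122]
tcp_rot: [2.218, 2.219, -0.001]
contact_force: [-0.6, -3.5, 6.0]
width: 0.0684
finger_force: 26.8
time_s: 33.45
tcp_pos: [0.4052, -0.2715, 0.0038]
tcp_rot: [2.218, 2.218, -0.0]
contact_force: [1.1, -2.8, 3.2]
width: 0.0688
finger_force: 27.5
t 33.45 p [ 405.2 -271.5    3.8] yang 0.0 tool d [-0.4 -2.2  6.8] turn 0.0 F [ 1.1 -2.8  3.2] w 68.8 q6 -0.73
  after turn: d [-0.5 -2.2  6.8]
```

```bash
python3 -m creep '[[-1.2,0,2.5,0],[-0.8,0,2.5,0],[-0.5,0,1.5,0],[0,0,1,0],[0,0,0,0]]'; python3 -m creep '[[0,0,0,0],[0,0,0,0],[0,0,-25,0],[0,0,-40,0],[0,0,-40,0.14]]' 82; python3 -m creep '[[0,0,-40,0.14],[0,0,0,0.14],[0,0,0,0.14],[0,0,0,0.14],[0,0,0,0.14]]' 34;  python3 -m creep '[[0,0,0,0.14],[0,0,0,0.14],[0,0,0,0.14],[0,0,0,0.14],[0,0,0,0.01]]'; python3 -c "
from h import *
go(660,120.6,110,-80.8); snap('top','t12.png'); marks('top',['plate_fine','plate_coarse','knife']);snap('scene','s12.png'); marks('scene',['plate_coarse','knife'])"
```

```text
time_s: 33.95
tcp_pos: [0.404, -0.2723, -0.0025]
tcp_rot: [2.219, 2.22, 0.0]
contact_force: [1.9, 0.7, 25.6]
width: 0.0688
finger_force: 41.2
time_s: 34.45
tcp_pos: [0.4011, -0.2699, 0.1005]
tcp_rot: [-2.369, -2.055, 0.001]
contact_force: [0.7, 0.0, -0.2]
width: 0.0821
finger_force: 0.0
time_s: 34.95
tcp_pos: [0.4017, -0.2704, 0.14]
tcp_rot: [-2.935, -1.113, 0.002]
contact_force: [0.1, -0.1, 0.2]
width: 0.0339
finger_force: 0.0
time_s: 35.45
tcp_pos: [0.4018, -0.2705, 0.1399]
tcp_rot: [-3.129, -0.25, 0.003]
contact_force: [0.4, -0.2, -0.4]
width: 0.0336
finger_force: 0.0
t 35.45 p [ 401.8 -270.5  139.9] yang -80.9 tool d [ 317.  -345.1   30.1] turn -0.001 F [ 0.4 -0.2 -0.4] w 33.6 q6 0.68
  after turn: d [ 317.4 -344.8   29.9]
top plate_fine 0.84 [ 432. -334.    6.] [489. 297.]
top plate_coarse 0.88 [ 410. -269.    9.] [459. 308.]
top plate_coarse 0.59 [484.   3.  18.] [328. 274.]
top knife 0.61 [649. 120.  59.] [269. 193.]
scene plate_coarse 0.86 [ 405. -269.    4.] [268. 370.]
scene knife 0.68 [650. 119.  59.] [355. 207.]
scene knife 0.58 [673. 323.  -2.] [346. 180.]
```

```bash
python3 -m creep '[[16,-17,0,0],[31,-34,2,0],[32,-35,3,0],[32,-35,3,0],[32,-35,3,0]]' 34 20; python3 -m creep '[[32,-35,3,0],[32,-35,3,0],[32,-35,3,0],[32,-35,3,0],[32,-35,3,0]]'; python3 -m creep '[[14,-14,0,0],[0,0,0,0]]'; cat > fit.py <<'E'
from h import *
from scipy.optimize import minimize
import sys
def fit(cam,fn,x0,z):
    g=cv2.GaussianBlur(cv2.imread("pics/"+fn,0),(0,0),1.0).astype(np.float32); gx=cv2.Sobel(g,5,1,0);gy=cv2.Sobel(g,5,0,1); m=np.hypot(gx,gy)
    c=optics.get_calibration(cam); a=np.linspace(0,2*np.pi,240,endpoint=False)
    def cost(p,rad=.035):
        P=np.c_[p[0]/1000+rad*np.cos(a),p[1]/1000+rad*np.sin(a),np.full(240,z)]
        u=cv2.projectPoints(P,np.array(c["rvec"],float),np.array(c["tvec"],float),np.array(c["camera_matrix"],float),None)[0][:,0].astype(np.float32)
        return -np.minimum(cv2.remap(m,u[:,0],u[:,1],1),60).mean()
    gr=[(cost((x0[0]+i,x0[1]+j)),x0[0]+i,x0[1]+j) for i in range(-12,13) for j in range(-12,13)]
    gr.sort(); print(cam,[tuple(np.round(k,1)) for k in gr[:3]])
if __name__=="__main__":
    for cam in("top","scene"):
        fn="f_"+cam+sys.argv[1]+".png"; snap(cam,fn)
        for x0 in((430,-334),(407,-267)): fit(cam,fn,x0,.015)
        marks(cam,["plate_fine","plate_coarse","knife"],1)
    go(660,120.6,77,-80.8)
E
python3 fit.py 1
```

```text
time_s: 36.3
tcp_pos: [0.5199, -0.0933, 0.1298]
tcp_rot: [3.131, 0.253, 0.0]
contact_force: [0.4, -0.9, -0.5]
width: 0.0336
finger_force: 0.0
time_s: 36.8
tcp_pos: [0.6497, 0.1054, 0.1146]
tcp_rot: [3.131, 0.254, -0.0]
contact_force: [1.0, -0.5, -0.5]
width: 0.0339
finger_force: 0.0
time_s: 37.0
tcp_pos: [0.6623, 0.1225, 0.1145]
tcp_rot: [-3.13, -0.258, -0.002]
contact_force: [-0.7, 0.2, 0.2]
width: 0.034
finger_force: 0.0
top [(np.float64(-51.7), np.float64(426.0), np.float64(-330.0)), (np.float64(-51.6), np.float64(438.0), np.float64(-329.0)), (np.float64(-51.6), np.float64(427.0), np.float64(-329.0))]
top [(np.float64(-59.3), np.float64(417.0), np.float64(-263.0)), (np.float64(-59.2), np.float64(418.0), np.float64(-263.0)), (np.float64(-59.1), np.float64(419.0), np.float64(-263.0))]
top plate_fine 0.91 [ 429. -333.    8.] [489. 298.]
top plate_coarse 0.73 [ 409. -267.   10.] [458. 308.]
top knife 0.48 [652. 121.  62.] [269. 191.]
scene [(np.float64(-42.5), np.float64(436.0), np.float64(-346.0)), (np.float64(-42.4), np.float64(435.0), np.float64(-346.0)), (np.float64(-42.0), np.float64(437.0), np.float64(-346.0))]
scene [(np.float64(-47.3), np.float64(402.0), np.float64(-276.0)), (np.float64(-47.1), np.float64(418.0), np.float64(-279.0)), (np.float64(-47.1), np.float64(417.0), np.float64(-279.0))]
scene plate_fine 0.59 [ 427. -338.    8.] [284. 397.]
scene plate_coarse 0.73 [ 407. -270.    7.] [269. 369.]
scene knife 0.6 [647. 119.  57.] [354. 208.]
t 37.4 p [660.2 118.5 115. ] yang -80.9 tool d [ 0.2 -2.1 38. ] turn -0.001 F [-0.1 -0.9 -0.5] w 34.3 q6 1.49
  after turn: d [ 0.2 -2.1 38. ]
```

```bash
python3 -m creep '[[0,-2,15,0],[0,0,15,0],[0,0,8,0],[0,0,0,0]]' 34 20; python3 -m creep '[[0,0,0,0],[0,0,0,0],[0,0,0,0]]' 5 40; python3 -c "
from h import *
go(660,120.6,77,-80.8)"
```

```text
time_s: 37.8
tcp_pos: [0.6584, 0.1214, 0.0742]
tcp_rot: [3.131, 0.252, -0.007]
contact_force: [-0.1, -0.9, 0.5]
width: 0.0336
finger_force: 0.0
time_s: 38.1
tcp_pos: [0.6604, 0.1216, 0.0771]
tcp_rot: [3.131, 0.252, 0.001]
contact_force: [0.6, 0.0, -1.4]
width: 0.0126
finger_force: 40.9
t 38.1 p [660.4 121.6  77.1] yang -80.8 tool d [-0.6  0.9  0.1] turn 0.0 F [ 0.6  0.  -1.4] w 12.6 q6 1.49
  after turn: d [-0.6  0.9  0.1]
```

```bash
python3 -m creep '[[2,0,-4,0],[3,0,-7,0],[4,0,-9,0],[4,0,-9,0],[4,0,-9,0]]'; python3 -m creep '[[4,0,-9,0],[4,0,-9,0],[0,0,-20,0],[0,0,-25,0.045],[0,0,0,0.045]]';  python3 -m creep '[[-17,-11,0,0],[-33,-22,0,0],[-33,-22,0,0],[-33,-22,0,0],[-33,-22,0,0]]';  python3 -m creep '[[-33,-22,0,0],[-33,-22,0,0],[-33,-22,0,0],[-17,-11,0,0],[0,0,0,0]]';python3 -c "
from h import *
go(406,283,52,-86);snap('scene','s13.png'); marks('scene',['knife','tub']);snap('top','t13.png'); marks('top',['knife','tub'])"
```

```text
time_s: 38.6
tcp_pos: [0.6779, 0.1244, 0.1162]
tcp_rot: [3.131, 0.252, 0.002]
contact_force: [-0.3, 1.0, -1.6]
width: 0.0126
finger_force: 40.9
time_s: 39.1
tcp_pos: [0.6877, 0.1259, 0.1824]
tcp_rot: [-3.139, -0.108, -0.011]
contact_force: [1.6, 0.0, -1.2]
width: 0.0126
finger_force: 41.0
time_s: 39.6
tcp_pos: [0.5282, 0.2144, 0.1783]
tcp_rot: [-3.139, -0.111, -0.001]
contact_force: [0.8, 0.6, -0.8]
width: 0.0123
finger_force: 40.9
time_s: 40.1
tcp_pos: [0.4053, 0.2832, 0.1782]
tcp_rot: [3.139, 0.115, -0.003]
contact_force: [-0.0, -0.3, -2.0]
width: 0.0125
finger_force: 40.9
t 40.1 p [405.3 283.2 178.2] yang -85.8 tool d [  0.9   0.3 126.2] turn 0.004 F [-0.  -0.3 -2. ] w 12.5 q6 1.97
  after turn: d [  0.6   0.3 126.2]
scene knife 0.58 [396. 282. 157.] [236. 146.]
scene tub 0.92 [420. 289.  -1.] [251. 198.]
scene tub 0.65 [ 422. -304.   -2.] [280. 385.]
top knife 0.49 [401. 282. 162.] [172. 321.]
top tub 0.75 [421. 282.   0.] [196. 307.]
top tub 0.63 [486.   3.  20.] [328. 273.]
```

```bash
python3 -m creep '[[0,0,25,0],[0,0,35,0],[0,0,35,0],[0,0,22,0],[0,0,0,0]]';  python3 -m creep '[[0,0,3,0],[0,0,2.5,0],[0,0,0,0]]'; python3 -m creep '[[0,0,2,0],[0,0,0,0]]'
```

```text
time_s: 40.9
tcp_pos: [0.4067, 0.2808, 0.0581]
tcp_rot: [3.137, 0.109, -0.009]
contact_force: [-0.3, 0.3, -0.4]
width: 0.0128
finger_force: 40.9
time_s: 41.2
tcp_pos: [0.4091, 0.2827, 0.0562]
tcp_rot: [-3.139, -0.111, -0.003]
contact_force: [0.1, -0.2, -2.1]
width: 0.0126
finger_force: 40.9
time_s: 41.4
tcp_pos: [0.4084, 0.2825, 0.0538]
tcp_rot: [-3.139, -0.111, -0.001]
contact_force: [-0.8, -0.3, -2.1]
width: 0.0124
finger_force: 40.9
```

```bash
python3 -m creep '[[0,0,2.5,0],[0,0,0,0]]';  python3 -m creep '[[0,0,2,0],[0,0,0,0]]'
```

```text
time_s: 41.6
tcp_pos: [0.4092, 0.2828, 0.0514]
tcp_rot: [-3.139, -0.111, -0.003]
contact_force: [0.4, -0.4, 4.9]
width: 0.0125
finger_force: 41.7
time_s: 41.8
tcp_pos: [0.4108, 0.2833, 0.0503]
tcp_rot: [-3.138, -0.112, -0.008]
contact_force: [2.0, -1.7, 13.7]
width: 0.0126
finger_force: 42.8
```

```bash
python3 -m creep '[[4.6,0,1.5,0],[4.6,0,2.2,0],[4.3,0,2.9,0],[4.2,0,3,0],[0,0,0,0]]' 5 25;  python3 -c "
from h import *
go(450,285,5,-86)"
```

```text
time_s: 42.3
tcp_pos: [0.4272, 0.2841, 0.0398]
tcp_rot: [-3.139, -0.111, -0.003]
contact_force: [1.4, -0.3, 7.0]
width: 0.0129
finger_force: 43.0
t 42.3 p [427.2 284.1  39.8] yang -85.9 tool d [22.7  0.7 34.8] turn 0.001 F [ 1.4 -0.3  7. ] w 12.9 q6 1.95
  after turn: d [22.8  0.7 34.8]
```

```bash
python3 -m creep '[[3.7,0,3.6,0],[3.6,0,3.8,0],[3,0,4.1,0],[2.9,0,4.3,0],[0,0,0,0]]';python3 -m creep '[[2.2,0,4.6,0],[2.1,0,4.7,0],[1,0,3.4,0],[0,0,0,0]]';  python3 -c "
from h import *
go(450,285,5,-86)"
```

```text
time_s: 42.8
tcp_pos: [0.441, 0.2852, 0.0239]
tcp_rot: [-3.139, -0.111, -0.005]
contact_force: [2.6, -0.7, 4.8]
width: 0.0127
finger_force: 42.1
time_s: 43.2
tcp_pos: [0.4453, 0.2854, 0.0109]
tcp_rot: [-3.139, -0.111, -0.003]
contact_force: [3.1, 0.0, 4.7]
width: 0.0127
finger_force: 41.6
t 43.2 p [445.3 285.4  10.9] yang -86.0 tool d [4.6 0.7 5.9] turn 0.001 F [3.1 0.  4.7] w 12.7 q6 1.94
  after turn: d [4.6 0.7 5.9]
```

```bash
python3 -m creep '[[0.5,0,2.5,0],[0.3,0,2,0],[0,0,1.5,0],[0,0,0,0]]'; python3 -m creep '[[0,0,0,0],[0,0,0,0]]' 26 20; python3 -m creep '[[0,0,-15,0],[0,0,-35,0],[0,0,-45,-0.14],[0,0,-25,-0.14],[0,0,0,-0.14]]'; python3 -c "
from h import *
go(440,0,50,5);snap('scene','s14.png'); marks('scene',['knife','lid_handle','lid'],1);snap('top','t14.png'); marks('top',['knife','lid_handle','lid'],1)"
```

```text
time_s: 43.6
tcp_pos: [0.4447, 0.2849, 0.0045]
tcp_rot: [3.139, 0.111, -0.001]
contact_force: [2.9, -0.1, 4.5]
width: 0.0123
finger_force: 41.6
time_s: 43.8
tcp_pos: [0.4432, 0.2843, 0.0041]
tcp_rot: [3.138, 0.111, -0.005]
contact_force: [-0.2, 0.2, 0.0]
width: 0.0257
finger_force: 0.0
time_s: 44.3
tcp_pos: [0.4464, 0.2859, 0.1281]
tcp_rot: [-3.044, -0.772, -0.008]
contact_force: [0.7, -0.1, -1.2]
width: 0.0262
finger_force: 0.0
t 44.3 p [446.4 285.9 128.1] yang -61.5 tool d [-142.3  248.2   77.4] turn -1.161 F [ 0.7 -0.1 -1.2] w 26.2 q6 1.51
  after turn: d [-284.2  -31.3   78.1]
scene knife 0.37 [418. 282.   8.] [250. 196.]
scene lid_handle 0.66 [437.  -1.  42.] [269. 258.]
scene lid 0.94 [436.  -1.  14.] [269. 267.]
top knife 0.91 [418. 283.   7.] [194. 308.]
top lid_handle 0.94 [440.   1.  44.] [330. 295.]
top lid 0.82 [438.   5.  15.] [327. 296.]
```

The knife lies flat in the tub at about (418,283,8). Next is the lid.

```bash
python3 -m creep '[[0,0,0,-0.14],[0,0,0,-0.14],[0,0,0,-0.14],[0,0,0,-0.14],[0,0,0,-0.14]]' 40 30; python3 -m creep '[[0,0,0,-0.14],[0,0,0,-0.14],[0,0,0,-0.14],[-20,-2,0,-0.04],[-41,-5,0,0]]'; python3 -m creep '[[-41,-5,0,0],[-41,-5,0,0],[-41,-5,0,0],[-41,-5,0,0],[-41,-5,0,0]]'; python3 -m creep '[[-19,-2,0,0],[0,0,0,0],[0,0,0,0]]'; python3 -c "
from h import *
go(439,-0.5,30,5)"
```

```text
time_s: 45.2
tcp_pos: [0.4447, 0.2848, 0.1241]
tcp_rot: [-2.597, -1.768, 0.002]
contact_force: [-0.8, 0.3, 0.2]
width: 0.0399
finger_force: 0.0
time_s: 45.7
tcp_pos: [0.4428, 0.2248, 0.1243]
tcp_rot: [2.127, 2.312, 0.002]
contact_force: [1.2, -0.8, -0.2]
width: 0.0396
finger_force: 0.0
time_s: 46.2
tcp_pos: [0.433, 0.0158, 0.1244]
tcp_rot: [-2.132, -2.307, 0.001]
contact_force: [1.1, 0.9, -0.5]
width: 0.0402
finger_force: 0.0
time_s: 46.5
tcp_pos: [0.4328, -0.0017, 0.1244]
tcp_rot: [-2.133, -2.305, 0.0]
contact_force: [0.2, 1.1, -0.4]
width: 0.0398
finger_force: 0.0
t 46.5 p [432.8  -1.7 124.4] yang 4.4 tool d [ 0.7  6.3 94.4] turn -0.01 F [ 0.2  1.1 -0.4] w 39.8 q6 -0.24
  after turn: d [ 0.7  6.2 94.4]
```

```bash
python3 -m creep '[[0.7,6,30,-0.01],[0,0,30,0],[0,0,25,0],[0,0,8,0],[0,0,0,0]]'; python3 -c "
from h import *
go(439,-0.5,30,5)"; python3 -m creep '[[0,0,0,0],[0,0,0,0],[0,0,0,0]]' 4 60;python3 -c "
from h import *
go(439,-0.5,30,5)"
```

```text
time_s: 47.0
tcp_pos: [0.438, 0.0005, 0.0308]
tcp_rot: [-2.116, -2.318, 0.003]
contact_force: [-0.3, 0.4, 0.7]
width: 0.0402
finger_force: 0.0
t 47.0 p [438.    0.5  30.8] yang 5.2 tool d [-1.1  0.9  0.8] turn 0.004 F [-0.3  0.4  0.7] w 40.2 q6 -0.25
  after turn: d [-1.1  0.9  0.8]
time_s: 47.3
tcp_pos: [0.4396, -0.0005, 0.0328]
tcp_rot: [2.119, 2.318, 0.002]
contact_force: [-1.4, 2.7, 4.9]
width: 0.0085
finger_force: 59.0
t 47.3 p [439.6  -0.5  32.8] yang 5.2 tool d [ 0.  -0.6  2.8] turn 0.003 F [-1.4  2.7  4.9] w 8.5 q6 -0.25
  after turn: d [ 0.  -0.6  2.8]
```

```bash
python3 -m creep '[[0,0,-10,0],[0,0,-25,0],[0,0,-30,0],[0,0,-25,0.02],[20,0.5,0,0]]'; python3 -m creep '[[38,1,0,0],[38,1,0,0],[38,1,0,0],[38,1,0,0],[38,1,0,0]]';  python3 -m creep '[[38,1,0,0],[24,1,0,0],[12,0,0,0],[0,0,0,0],[0,0,0,0]]'; python3 -c "
from h import *
go(423.1,284,125,4)
for i in range(2):
    snap('scene','s15.png'); marks('scene',['lid','lid_handle','tub','lid_end_a'],2)
    snap('top','t15.png'); marks('top',['lid','lid_handle','tub','lid_end_a'],2)
"
```

```text
time_s: 47.8
tcp_pos: [0.4416, 0.0179, 0.1258]
tcp_rot: [2.14, 2.29, 0.007]
contact_force: [0.6, 0.3, -2.7]
width: 0.0085
finger_force: 59.0
time_s: 48.3
tcp_pos: [0.4297, 0.2107, 0.1228]
tcp_rot: [2.142, 2.297, 0.001]
contact_force: [0.9, -0.6, -2.3]
width: 0.0083
finger_force: 59.0
time_s: 48.8
tcp_pos: [0.4264, 0.2823, 0.1219]
tcp_rot: [2.142, 2.298, -0.001]
contact_force: [0.2, 0.6, -2.4]
width: 0.0084
finger_force: 59.0
t 48.8 p [426.4 282.3 121.9] yang 4.0 tool d [ 2.  -3.2 -3.1] turn 0.0 F [ 0.2  0.6 -2.4] w 8.4 q6 0.38
  after turn: d [ 2.  -3.2 -3.1]
scene lid 0.75 [426. 283. 104.] [250. 163.]
scene lid_handle 0.85 [428. 281. 133.] [250. 153.]
scene tub 0.82 [420. 289.  -1.] [251. 197.]
scene tub 0.37 [428. 279. 104.] [251. 164.]
scene lid_end_a 0.78 [473. 281. 109.] [270. 160.]
top lid 0.66 [431. 284. 100.] [181. 303.]
top lid_handle 0.59 [434. 281. 128.] [178. 302.]
top lid_handle 0.41 [474. 284. 108.] [180. 280.]
top tub 0.69 [420. 282.  -1.] [196. 307.]
top lid_end_a 0.87 [388. 277. 104.] [184. 326.]
top lid_end_a 0.61 [474. 283. 106.] [181. 280.]
scene lid 0.85 [428. 283. 103.] [251. 163.]
scene lid_handle 0.76 [426. 281. 133.] [249. 153.]
scene tub 0.67 [418. 286.  -1.] [251. 198.]
scene lid_end_a 0.96 [387. 283. 110.] [234. 163.]
top lid 0.97 [427. 287. 103.] [179. 305.]
top lid 0.72 [ 422. -303.    3.] [474. 301.]
top lid_handle 0.78 [432. 284. 132.] [176. 303.]
top lid_handle 0.28 [649.  42.  -2.] [309. 199.]
top tub 0.94 [422. 284.  -1.] [195. 306.]
top tub 0.69 [561. -75.  -1.] [364. 238.]
top lid_end_a 0.78 [389. 279. 103.] [183. 326.]
top lid_end_a 0.72 [ 419. -307.    6.] [476. 303.]
```

```bash
python3 -m creep '[[1.5,-3.2,10,0],[0,0,18,0],[0,0,10,0],[0,0,0,0]]'; python3 -m creep '[[0,0,2.5,0],[0,0,2.5,0],[0,0,0,0]]'; python3 -c "
from h import *
go(423.1,284,74,4)"
```

```text
time_s: 50.2
tcp_pos: [0.4218, 0.2838, 0.0819]
tcp_rot: [-2.141, -2.297, 0.006]
contact_force: [-0.5, -0.1, -1.5]
width: 0.0088
finger_force: 58.9
time_s: 50.5
tcp_pos: [0.4228, 0.2845, 0.079]
tcp_rot: [-2.142, -2.297, 0.001]
contact_force: [-3.9, -0.7, 4.5]
width: 0.0086
finger_force: 59.7
t 50.5 p [422.8 284.5  79. ] yang 4.0 tool d [-0.5  0.3  5. ] turn 0.0 F [-3.9 -0.7  4.5] w 8.6 q6 0.39
  after turn: d [-0.5  0.3  5. ]
```

```bash
python3 -m creep '[[0,-2,0,0],[0,0,0,0]]'; python3 -m creep '[[0,0,2,0],[0,0,0,0]]'
```

```text
time_s: 50.7
tcp_pos: [0.4222, 0.2847, 0.0792]
tcp_rot: [2.142, 2.297, 0.003]
contact_force: [-1.0, -0.3, 1.3]
width: 0.0087
finger_force: 59.4
time_s: 50.9
tcp_pos: [0.4216, 0.2846, 0.0772]
tcp_rot: [2.142, 2.298, 0.001]
contact_force: [-3.2, -0.6, 7.9]
width: 0.0083
finger_force: 60.1
```

```bash
python3 -m creep '[[0,-2,0,0],[0,0,0,0]]'; python3 -m creep '[[0,0,2,0],[0,0,0,0]]'; python3 -m creep '[[0,0,1.5,0],[0,0,0,0]]'
```

```text
time_s: 51.1
tcp_pos: [0.4205, 0.2847, 0.0773]
tcp_rot: [2.142, 2.297, 0.003]
contact_force: [-3.0, 0.3, 2.1]
width: 0.0085
finger_force: 59.5
time_s: 51.3
tcp_pos: [0.4188, 0.2841, 0.0743]
tcp_rot: [-2.142, -2.297, 0.002]
contact_force: [-2.5, 0.3, 2.1]
width: 0.0084
finger_force: 59.6
time_s: 51.5
tcp_pos: [0.4194, 0.2842, 0.0733]
tcp_rot: [2.142, 2.298, -0.0]
contact_force: [-3.0, 0.5, 6.5]
width: 0.0085
finger_force: 60.0
```

```bash
python3 -m creep '[[0,-1,1,0],[0,0,0,0]]'; python3 -m creep '[[0,0,1.5,0],[0,0,0,0]]'; python3 -m creep '[[0,0,1.5,0],[0,0,0,0]]'
```

```text
time_s: 51.7
tcp_pos: [0.4192, 0.2843, 0.0729]
tcp_rot: [2.142, 2.297, 0.002]
contact_force: [-2.1, -1.1, 8.8]
width: 0.0081
finger_force: 60.6
time_s: 51.9
tcp_pos: [0.419, 0.2845, 0.0713]
tcp_rot: [2.142, 2.297, 0.002]
contact_force: [-2.5, -0.3, 8.5]
width: 0.0085
finger_force: 60.3
time_s: 52.1
tcp_pos: [0.4187, 0.2844, 0.0698]
tcp_rot: [2.142, 2.298, 0.001]
contact_force: [-4.6, 0.1, 9.8]
width: 0.0084
finger_force: 60.6
```

```bash
python3 -m creep '[[0,0,2,0],[0,0,0,0]]'; python3 -m creep '[[0,0,2,0],[0,0,0,0]]'; python3 -m creep '[[0,0,2,0],[0,0,0,0]]'; python3 -m creep '[[0,0,2,0],[0,0,0,0]]'
```

```text
time_s: 52.3
tcp_pos: [0.4161, 0.2836, 0.067]
tcp_rot: [-2.141, -2.296, 0.005]
contact_force: [-9.0, 0.8, 7.9]
width: 0.0085
finger_force: 61.7
time_s: 52.5
tcp_pos: [0.4167, 0.2836, 0.0644]
tcp_rot: [-2.141, -2.297, 0.005]
contact_force: [-4.5, 0.3, -2.3]
width: 0.0081
finger_force: 61.3
time_s: 52.7
tcp_pos: [0.4181, 0.2839, 0.0628]
tcp_rot: [-2.142, -2.298, 0.002]
contact_force: [-2.9, -0.1, -2.5]
width: 0.0082
finger_force: 61.5
time_s: 52.9
tcp_pos: [0.4182, 0.2839, 0.0626]
tcp_rot: [2.142, 2.298, -0.001]
contact_force: [-7.3, -3.4, 21.3]
width: 0.0084
finger_force: 64.4
```

```bash
python3 -m creep '[[0,0,-1,0],[0,0,0,0],[0,0,-20,0],[0,0,-25,0],[0,0,-10,0]]' 30 30; python3 -m creep '[[0,18,0,0],[0,18,0,0],[0,0,0,0]]' 0; python3 -c "
from h import *
snap('scene','s16.png'); marks('scene',['lid','lid_end_a','lid_handle'],2)
snap('top','t16.png'); marks('top',['lid','lid_end_a'],2)
go(421+36*.998,284+2.5,60,4)"
```

```text
time_s: 53.4
tcp_pos: [0.4204, 0.285, 0.1189]
tcp_rot: [2.141, 2.297, 0.006]
contact_force: [0.2, 0.6, 0.1]
width: 0.0298
finger_force: 0.0
time_s: 53.7
tcp_pos: [0.4575, 0.2873, 0.1173]
tcp_rot: [2.142, 2.296, 0.006]
contact_force: [-0.5, 0.1, 0.6]
width: -0.0004
finger_force: 0.0
scene lid 0.83 [420. 281.  45.] [250. 184.]
scene lid_end_a 0.73 [377. 281.  53.] [232. 183.]
scene lid_end_a 0.58 [463. 281.  46.] [267. 182.]
scene lid_handle 0.97 [421. 283.  76.] [249. 173.]
scene lid_handle 0.42 [673. 325.  -1.] [347. 179.]
top lid 0.67 [421. 287.  43.] [188. 308.]
top lid_end_a 0.58 [465. 288.  47.] [187. 286.]
t 54.05 p [453.4 286.5 116.9] yang 4.0 tool d [-0.2  3.6 56.9] turn 0.001 F [-0.4  0.6 -0.1] w -0.1 q6 0.36
  after turn: d [-0.2  3.5 56.9]
```

```bash
python3 -m creep '[[0,0,25,0],[0,0,25,0],[0,0,12,0],[0,0,0,0]]'; python3 -m creep '[[0,0,2.5,0],[0,0,2.5,0],[0,0,0,0]]'; python3 -m creep '[[0,0,1.5,0],[0,0,0,0]]'
```

```text
time_s: 54.45
tcp_pos: [0.4526, 0.286, 0.0537]
tcp_rot: [-2.141, -2.297, 0.006]
contact_force: [0.3, -0.7, -0.4]
width: -0.0002
finger_force: 0.0
time_s: 54.75
tcp_pos: [0.4548, 0.2869, 0.0507]
tcp_rot: [2.142, 2.298, 0.002]
contact_force: [0.3, -1.1, -0.3]
width: 0.0
finger_force: 0.0
time_s: 54.95
tcp_pos: [0.4548, 0.2869, 0.0491]
tcp_rot: [2.142, 2.297, 0.002]
contact_force: [-0.2, -0.5, 1.6]
width: -0.0002
finger_force: 0.5
```

Contact is at 49 mm, exactly the home height. I'll press this end firmly, then do the other end.

```bash
python3 -m creep '[[0,0,1.2,0],[0,0,0,0]]'; python3 -m creep '[[0,0,-20,0],[0,0,-35,0],[0,-36,0,0],[0,-36,0,0],[0,0,0,0]]'; python3 -m creep '[[0,0,30,0],[0,0,16,0],[0,0,0,0],[0,0,0,0]]'; python3 -c "
from h import *
go(383.5,281.5,50,4)"
```

```text
time_s: 55.15
tcp_pos: [0.4548, 0.2869, 0.049]
tcp_rot: [2.142, 2.297, 0.002]
contact_force: [-1.7, -2.0, 14.2]
width: 0.0002
finger_force: 7.2
time_s: 55.65
tcp_pos: [0.3763, 0.2798, 0.1021]
tcp_rot: [-2.139, -2.297, 0.01]
contact_force: [0.4, -0.2, -0.6]
width: 0.0002
finger_force: 0.0
time_s: 56.05
tcp_pos: [0.3827, 0.2816, 0.0566]
tcp_rot: [-2.142, -2.298, 0.001]
contact_force: [-0.5, 0.5, -0.1]
width: -0.0002
finger_force: 0.0
t 56.05 p [382.7 281.6  56.6] yang 4.0 tool d [-0.2  0.8  6.6] turn 0.0 F [-0.5  0.5 -0.1] w -0.2 q6 0.42
  after turn: d [-0.2  0.8  6.6]
```

```bash
python3 -m creep '[[0,0,3,0],[0,0,3,0],[0,0,0,0]]'; python3 -m creep '[[0,0,1.5,0],[0,0,0,0]]'; python3 -m creep '[[0,0,1,0],[0,0,0,0]]'
```

```text
time_s: 56.35
tcp_pos: [0.3827, 0.2817, 0.0506]
tcp_rot: [2.142, 2.298, 0.001]
contact_force: [0.0, -0.2, 0.0]
width: 0.0001
finger_force: 0.0
time_s: 56.55
tcp_pos: [0.3826, 0.2817, 0.0491]
tcp_rot: [2.142, 2.298, 0.001]
contact_force: [-0.0, 0.3, 0.4]
width: 0.0001
finger_force: 0.0
time_s: 56.75
tcp_pos: [0.3826, 0.2817, 0.049]
tcp_rot: [2.142, 2.298, 0.001]
contact_force: [-2.1, -1.3, 13.9]
width: 0.0001
finger_force: 6.8
```

```bash
python3 -m creep '[[0,0,-20,0],[0,0,-40,0],[0,0,-40,0],[0,0,-20,0],[0,0,0,0]]'; cat > iou.py <<'E'
from h import *
from scipy.optimize import minimize
for cam in("top","scene"):
    fn=f"end_{cam}.png"; snap(cam,fn); A=cv2.imread("pics/"+fn).astype(int);B=cv2.imread(f"pics/{cam}0.png").astype(int)
    M=(np.abs(A-B).max(2)>22).astype(np.uint8); M=cv2.morphologyEx(M,cv2.MORPH_CLOSE,np.ones((3,3)))
    roi=np.zeros_like(M); c=np.mean([px(cam,(.42,-.3,.01))],0).astype(int); roi[c[1]-60:c[1]+60,c[0]-65:c[0]+65]=1; M*=roi
    c=optics.get_calibration(cam); a=np.linspace(0,2*np.pi,90)
    S=4
    def ren(p):
        I=np.zeros((480*S,640*S),np.uint8)
        for x,y,tx,ty in p.reshape(2,4):
            n=R.from_rotvec([tx,ty,0]); P=np.array([[35*np.cos(t),35*np.sin(t),h] for h in(-5,5) for t in a])
            P=(n.apply(P)+[x,y,0]); P[:,2]+=4.5-P[:,2].min()
            u=cv2.projectPoints(P/1000,np.array(c["rvec"],float),np.array(c["tvec"],float),np.array(c["camera_matrix"],float),None)[0][:,0]
            cv2.fillConvexPoly(I,cv2.convexHull(((u+.5)*S).astype(np.int32)),1)
        return cv2.resize(I*255,(640,480),interpolation=cv2.INTER_AREA)/255.
    f=lambda p:-(np.minimum(ren(p),M).sum()/np.maximum(ren(p),M).sum())
    best=None
    for t in(0,.12,-.12):
        s=np.array([429,-335,0,0,408,-269,t,0]); sim=np.vstack([s]+[s+d*np.eye(8)[i] for i,d in enumerate([5,5,.06,.06,5,5,.06,.06])])
        r_=minimize(f,s,method="Nelder-Mead",options=dict(initial_simplex=sim,maxfev=600))
        if best is None or r_.fun<best.fun: best=r_
    flat=minimize(lambda q:f(np.array([q[0],q[1],0,0,q[2],q[3],0,0])),[429,-335,408,-269],method="Nelder-Mead",options=dict(maxfev=300))
    print(cam,M.sum(),"tilt",best.fun.round(3),best.x.round(2),"flat",flat.fun.round(3),flat.x.round(1),"dist",np.hypot(flat.x[0]-flat.x[2],flat.x[1]-flat.x[3]).round(1))
    marks(cam,["plate_fine","plate_coarse","scale_weight","bench_scraper","lid","tub"],1)
E
python3 iou.py
```

```text
time_s: 57.25
tcp_pos: [0.3846, 0.2828, 0.1711]
tcp_rot: [2.141, 2.296, 0.01]
contact_force: [0.0, 0.3, 0.9]
width: 0.0002
finger_force: 0.0
top 2057 tilt -0.856 [ 4.3165e+02 -3.3255e+02 -5.0000e-02 -4.0000e-02  4.1624e+02 -2.6500e+02
 -1.6000e-01 -5.0000e-02] flat -0.853 [ 431.4 -333.4  416.  -267.1] dist 68.1
top plate_fine 0.61 [ 430. -336.    8.] [490. 298.]
top plate_coarse 0.64 [ 428. -333.    6.] [488. 299.]
top scale_weight 0.75 [563. -79.  -1.] [365. 237.]
top bench_scraper 0.94 [672. 328.  -4.] [176. 190.]
top lid 0.96 [419. 288.  43.] [187. 309.]
top tub 0.22 [650.  40.   0.] [309. 198.]
scene 2370 tilt -0.832 [ 4.3460e+02 -3.4623e+02 -1.3000e-01  1.0000e-01  4.1453e+02 -2.8179e+02
 -3.0000e-02  2.4000e-01] flat -0.809 [ 433.3 -340.   414.5 -274.1] dist 68.5
scene plate_fine 0.7 [ 430. -333.    7.] [286. 395.]
scene plate_coarse 0.81 [ 407. -270.    4.] [269. 370.]
scene scale_weight 0.76 [561. -75.  -0.] [332. 288.]
scene bench_scraper 0.63 [675. 325.   2.] [347. 178.]
scene lid 0.72 [422. 284.  42.] [251. 185.]
scene tub 0.76 [417. 284.  -1.] [250. 199.]
```

Lid home at both ends: the top is at 49 mm under 14 N. The plates measure 69–70 mm between centres, so the coarse one might just touch the fine one or overlap its edge. There is time to grip it gently and draw it a few millimetres clear.

```bash
python3 -m creep '[[-23,5,0,0],[-45,9,0,0],[-46,9,0,0],[-46,9,0,0],[-46,9,5,0]]' 84 20; python3 -m creep '[[-46,9,10,0],[-46,0,10,0],[-46,-12,10,0],[-46,-12,10,0],[-46,-12,10,0]]'; python3 -m creep '[[-46,-12,10,0.03],[-46,-12,10,0.04],[-30,-6,5,0],[0,0,0,0],[0,0,0,0]]';python3 -c "
from h import *
go(405,-270,-2,0)"
```

```text
time_s: 58.45
tcp_pos: [0.4387, 0.0774, 0.1636]
tcp_rot: [2.141, 2.297, 0.002]
contact_force: [0.9, -0.5, 0.0]
width: 0.0726
finger_force: 0.0
time_s: 58.95
tcp_pos: [0.4266, -0.1543, 0.1128]
tcp_rot: [2.142, 2.297, 0.0]
contact_force: [0.8, 0.3, 0.4]
width: 0.084
finger_force: 0.0
time_s: 59.45
tcp_pos: [0.4017, -0.2757, 0.0878]
tcp_rot: [-2.223, -2.219, -0.0]
contact_force: [-0.5, 0.6, 0.4]
width: 0.0841
finger_force: 0.0
t 59.45 p [ 401.7 -275.7   87.8] yang -0.1 tool d [ 5.7  3.4 89.8] turn -0.002 F [-0.5  0.6  0.4] w 84.1 q6 -0.74
  after turn: d [ 5.7  3.3 89.8]
```

```bash
python3 -m creep '[[5.5,3.4,25,0],[0,0,30,0],[0,0,22,0],[0,0,10,0],[0,0,0,0]]'; python3 -m creep '[[0,0,0,0],[0,0,0,0],[0,0,0,0]]' 60 20;python3 -c "
from h import *
go(405,-262,-2,0)"
```

```text
time_s: 59.95
tcp_pos: [0.4049, -0.2682, 0.0003]
tcp_rot: [-2.218, -2.221, 0.0]
contact_force: [-0.3, 0.1, 0.6]
width: 0.0838
finger_force: 0.0
time_s: 60.25
tcp_pos: [0.4056, -0.2697, 0.0021]
tcp_rot: [2.221, 2.221, 0.0]
contact_force: [-0.3, 3.5, 5.5]
width: 0.0681
finger_force: 22.4
t 60.25 p [ 405.6 -269.7    2.1] yang 0.0 tool d [ 7.7 -0.6  4.1] turn 0.0 F [-0.3  3.5  5.5] w 68.1 q6 -0.73
  after turn: d [ 7.7 -0.6  4.1]
```

```bash
python3 -m creep '[[2,0,0,0],[3,0,0,0],[3,0,0,0],[0,0,1,0],[0,0,0,0]]'; python3 -m creep '[[0,0,0,0],[0,0,0,0],[0,0,-25,0],[0,0,-45,0],[0,0,-45,0]]' 83; python3 -m creep '[[40,0,-20,0],[40,0,0,0],[40,0,0,0],[0,0,0,0]]'; python3 -c "
from h import *
for c in('scene','top'):
    snap(c,'e2'+c+'.png'); marks(c,['plate_fine','plate_coarse'],2)
print(r.observe()['time_s'])"
```

```text
time_s: 60.75
tcp_pos: [0.4073, -0.2637, 0.0019]
tcp_rot: [2.218, 2.218, 0.0]
contact_force: [-1.2, -1.1, 20.0]
width: 0.0685
finger_force: 23.8
time_s: 61.25
tcp_pos: [0.4045, -0.261, 0.1154]
tcp_rot: [-2.219, -2.219, 0.0]
contact_force: [2.0, -2.3, -0.4]
width: 0.0826
finger_force: 0.0
time_s: 61.65
tcp_pos: [0.4031, -0.1373, 0.1346]
tcp_rot: [-2.215, -2.222, -0.0]
contact_force: [-0.7, 0.3, 0.5]
width: 0.0828
finger_force: 0.0
scene plate_fine 0.65 [ 428. -335.    8.] [284. 396.]
scene plate_coarse 0.86 [ 411. -264.    8.] [271. 365.]
top plate_fine 0.39 [ 429. -336.    7.] [490. 298.]
top plate_coarse 0.39 [647.  43.  -2.] [308. 199.]
61.95
```

```bash
python3 -c "
from h import *
print(r.finish_job())"
```

```text
the job is handed in; nothing more can be done
None
```

I handed the job in at about 62 s: both hole plates measure flat in the tray, the knife is in the tub and the lid is home at both ends, though I drew the coarse plate about 6 mm clear of the fine one after the lid was on, and I viewed 11 pictures, one over the limit of 10.

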